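# Zero the nozzle carousel, count three clicks and load the brass nozzle

## Task

Zero the nozzle carousel on the repair bench: with closed fingertips against one of its upright posts, push the turret anticlockwise (seen from above) until you feel its end stop and press it there with a steady 10 N or so, then push it clockwise click by click, letting it drop to rest in click one, click two and click three. Leave it on click three and set the loose brass nozzle upright and fully down in the empty cup at the red pointer, then let go. Push posts rather than squeezing them, never push the turret with more than 20 N, do not jam or drop the nozzle into its cup, and leave the other things on the bench alone.

Things in the scene. Friction and masses are not known exactly. Their poses are not given: they have to be found in the camera images.
- carousel: fixed grey round base of the carousel, under the turret; origin on the bench (z = 0) on the vertical turning axis of the turret; its red pointer lies outside the rim on its own -x side, 116 mm from the axis, top 38 mm above the bench
- spindle (a joint): turret angle in rad, growing clockwise seen from above. A spring detent holds it at each 0.785 rad: click zero 0, one 0.785, two 1.571, three 2.356, ... six. The firm end stop is at -0.16; let go there, the turret springs back to click zero. Leaving a click takes about 2 N at a post; half-way on, the turret runs ahead by itself into the next click
- turret: turning aluminium disc, 204 mm diameter, top face 40 mm above the bench; origin on the turning axis at bench height; axes turn with it, parallel to the carousel's at joint 0. Eight blue cups with white floors stand on it, 52 mm from the axis, 45 degrees apart. Cup k is at 180 + 45 k degrees (anticlockwise from above) in the turret's axes and comes to the pointer at click k. Cups 0, 6 and 7 hold fixed dark nozzles
- cup3 (a point): centre of the floor of cup 3, turning with the turret. Each cup: inside diameter 28 mm, outside 34 mm, 22 mm deep, rim 62 mm above the bench, flat floor at the disc's top face (40 mm). The fixed dark nozzles in cups 0, 6 and 7 reach 95 mm above the bench
- post0 (a point): centre of the top of the upright steel post outside cup 0. Four such posts with a yellow band, 10 mm diameter, 35 mm tall, tops 75 mm above the bench, stand 92 mm from the turning axis, outside cups 0, 2, 4 and 6 (at the same angles as these cups, 90 degrees apart), turning with the turret
- gate (a point): fixed point at the red pointer: the centre of the floor (40 mm above the bench, 52 mm from the turning axis) of the cup that is at the pointer when the turret rests on a click
- nozzle_mid (a point): centre, half-way up, of the loose brass nozzle: an upright cylinder 25 mm in diameter and 64 mm tall with a chamfered foot and a thin dark band, about 0.09 kg, standing on the bench at the start; z axis up along it. Seated, this point is 32 mm above the cup's floor
- nozzle_steel: loose silver nozzle, same size as the brass one (25 mm diameter, 64 mm tall), standing upright; origin at the centre of its foot; leave alone
- nozzle_black: loose black nozzle, same size, standing upright; origin at the centre of its foot; leave alone
- flux_jar: white jar with green cap, 48 mm diameter, 45 mm tall; origin at the centre of its foot; leave alone
- tape_roll: amber tape roll, 70 mm diameter, 30 mm tall, lying flat; origin at the centre of its underside; leave alone
- driver: orange screwdriver, 160 mm long, lying flat; leave alone
- fan: black cooling fan block 40 x 40 x 35 mm; origin at the centre of its underside; leave alone
- cutters: green-handled wire cutters, about 155 mm long, lying flat; leave alone
There are look-alikes about, which are no part of the job. Leave any blue or green look-alike of the part that bears nozzle_mid alone.

How it is judged (in metres and radians):
On the way, in this order (a step that is already met when the one before it is completed fails the run):
1. the turret is pressed anticlockwise against its end stop with the fingers, with more than 7 N (value of joint spindle below -0.15 rad and contact force between the fingers and turret above 7 N), for 0.3 s.
2. the turret has dropped to rest in click one (value of joint spindle between 0.715 and 0.855 rad and velocity of joint spindle between -0.3 and 0.3 rad/s), for 0.2 s.
3. the turret has dropped to rest in click two (value of joint spindle between 1.501 and 1.641 rad and velocity of joint spindle between -0.3 and 0.3 rad/s), for 0.2 s.
4. the turret has dropped to rest in click three (value of joint spindle between 2.286 and 2.426 rad and velocity of joint spindle between -0.3 and 0.3 rad/s), for 0.2 s.
5. the brass nozzle is fully down in the cup at the pointer (all of step 4 and horizontal distance between nozzle_mid and gate below 0.004 m and z of nozzle_mid in the frame of gate between 0.028 and 0.0345 m and angle between nozzle_mid's own z axis and vertical below 0.08 rad), for 0.1 s.
At the end, for the whole second after the job is handed in: The turret rests on click three (within 0.07 rad of 2.356) and the brass nozzle stands upright, released and still, fully down in the cup at the red pointer: its centre within 4 mm of the cup's axis and not more than 34.5 mm above the cup's floor, tilted less than 0.08 rad (all of step 5 and linear speed of nozzle below 0.02 m/s); the robot touches nothing.
It fails at once if the robot pushes the turret with more than 20 N (contact force between any of the fingers, the arm and turret above 20 N).
It fails at once if the nozzle is pressed or dropped on the turret with more than 25 N (contact force between nozzle and turret above 25 N).
It fails at once if a bystander is pushed more than 15 mm away (distance of any of nozzle_steel, nozzle_black, flux_jar, tape_roll, driver, fan, cutters from where it was at the start of the episode above 0.015 m).
It fails at once if one of the other nozzles is knocked over (angle between any of nozzle_steel, nozzle_black's own z axis and vertical above 0.5 rad).
It also fails if it takes over 72 s, if anything falls off the work surface, if the arm or the gripper's body presses on something with over 40 N, if the wrist force passes 120 N, or if a joint passes its speed limit or range.

## Robot

A 6-joint arm with a two-finger parallel gripper is mounted at the origin on the work surface. World frame = base frame: x ahead of the robot, y to its left, z up, the work surface at z = 0. Lengths are in m, angles in degrees, forces in N, time in s.
With the tool pointing down it reaches from about 0.425 to 1.125 m from the base axis. Payload 14.9 kg.
Tool frame: the origin (TCP) lies where the fingers leave the gripper's body, on its centre line; the fingertips stand arm.nose_length ahead of it and the grasp point (between the pads) lies 60 mm ahead of it (arm.nose_length is the distance from the TCP to the fingertips, in m); z points along the fingers, x is the direction in which the jaws open and shut, and the axes are right-handed (so a half turn about z gives the same grasp; the last joint's range is limited). The gripper opens to 91 mm and grips with 3 to 60 N. Pads are 32 mm wide; open, the fingers measure 118 mm over their backs; the gripper's body (76 mm by 178 mm) begins 60 mm behind the grasp point.
Start: joints at [68.566, 21.709, 99.362, -0, 58.929, -1.908], TCP at [0.234, 0.66, 0.292] pointing down, gripper open.
Joint ranges: [-158.91, 158.91], [-42.39, 125.64], [0.06, 152.35], [-60.88, 240.88], [17.5, 164.5], [-176.32, 176.32]. Speed limits (degrees/s): [108.29, 108.29, 136.94, 180, 180, 180].

## Interface

Orientations are given as [roll, pitch, yaw] about the fixed x, y, z axes, in that order (R = Rz(yaw) Ry(pitch) Rx(roll)).
In Python, from cell import status, eyes, ticket, nets, arm gives the robot as it stands. The module is installed in compiled form; this text tells all that it offers.
- The arm moves only by the tool servo_tool, never from a script. Its argument "moves" is a list of rows, each a list of 3 entries, a list of its own where there are three numbers: the turn, a rotation vector about the tool's x, y, z in degrees, then the shift along the tool's x, y, z in mm, then the finger opening in mm, from 0 to 91.2. A call has 1 to 12 rows; each row is the pose to reach, as a shift and turn from the pose commanded when the call began, along the tool's axes at that moment; what a row does not reach only later rows make up. A row lasts 1/12 s, in which the tool goes at most 41.7 mm and 7.16 degrees, less where a joint would pass 70% of its speed; a pose out of reach is approached as far as the arm can. A call with a gripper value outside its range is refused whole. The fingers move at their own pace and stop on an object; the grip force is fixed at half the most. Time passes only in rows, so rows that repeat a pose let the fingers close. It gives the time, the measured TCP pose, the force and the opening at its end, in the units of the state.
- status.get_state(): the state, without advancing time (a new reading comes with each control period).
- eyes.snapshot(name): name is "side" or "top" or "wrist"; returns a dict with "color" (384x512x3 uint8, blue, green, red), "fx", "fy", "cx", "cy" (pixels), "rvec" (rotation vector, rad) and "tvec" (3), from world to camera coordinates, as OpenCV has them; the wrist camera has in their place "tool_from_camera" (4x4, takes a point from camera to tool coordinates, whose origin is the TCP and whose axes are the tool frame's). Camera axes: x right, y down, z forward; pixel columns grow to the right and rows downward; lengths in m; the calibration is good to about 2 mm. A picture is of the moment at which its call begins: read the wrist's pose just before it. There is no depth.
- ticket.job_done(): hands the job in, once; it reports no verdict.
Trained networks look in the newest picture that a camera, given by its name, has taken for a name from the list of things; names that differ only in an ending like _2 or _b are one class to them, and where a whole thing is asked for, a point or a joint stands for the part that bears it (a point fixed in the world has none). Each returns a list of dicts, best first, with "conf" (0 to 1); they miss things now and then, are a little off and sometimes report something else, mostly with a low value. They report only what shows in the picture. A call takes as long as a camera call. They do not tell look-alikes from the thing itself.
- nets.spot_in(camera, label): "location" ([x, y, z] in m, in the coordinates of the camera as it stood for that picture, good to about 4 mm: the middle of the surface that is visible of it).
- nets.outline_of(camera, label): "pixels" (384x512 bool, what is visible of it).
The state is a dict: "t": time; "q": joint angles; "qd": joint speeds; "joint_efforts": joint torques, N m; "tcp_pos": TCP position; "ee_rot": TCP orientation; "force": force on the tool from outside, world axes, zero at the start; "torque": the same for the moment, N m; "width": finger opening in m.
Only numpy, scipy, OpenCV 4.12 (cv2) and the standard library are available. Lean on these libraries where they do the work, as an engineer would, in place of code of your own. Each camera call takes 0.05 s, during which the arm holds its last target.

## Working session

There is one attempt and no reset: what is moved stays moved. The work goes in short steps, Python scripts to look and compute and a tool call to move; the robot and the scene stay as the last step left them, time stands still between calls to the robot, and variables do not carry over. Pictures are saved under pics/ and viewed, and the job is handed in when it is done.

Besides the shell and the picture viewer there is one more tool, called after "Request:" as a command line: name --argument value ..., lists and objects as JSON in quotes. servo_tool: Moves the arm, as the interface text tells. Its arguments: {"type":"object","properties":{"moves":{"type":"array"}},"required":["moves"]}

```bash
mkdir -p pics; ls; cat > h.py <<'E'
import numpy as np, cv2
from cell import status, eyes, ticket, nets, arm
from scipy.spatial.transform import Rotation as R
def cam(name):
    s=status.get_state(); im=eyes.snapshot(name)
    K=np.array([[im['fx'],0,im['cx']],[0,im['fy'],im['cy']],[0,0,1]])
    if name=='wrist':
        T=np.eye(4);T[:3,:3]=R.from_euler('xyz',s['ee_rot'],degrees=True).as_matrix();T[:3,3]=s['tcp_pos']
        W=T@np.array(im['tool_from_camera'])
    else:
        C=np.eye(4);C[:3,:3]=cv2.Rodrigues(np.array(im['rvec'],float))[0];C[:3,3]=np.ravel(im['tvec']);W=np.linalg.inv(C)
    return im['color'],K,W
def px2z(K,W,u,v,z):
    d=W[:3,:3]@np.linalg.inv(K)@np.array([u,v,1.]);o=W[:3,3];return o+d*(z-o[2])/d[2]
def w2px(K,W,p):
    c=np.linalg.inv(W)@np.append(p,1);q=K@c[:3];return q[:2]/q[2]
def toW(W,p): return (W@np.append(p,1))[:3]
E
python3 - <<'E'
from h import *
print(status.get_state(), arm.nose_length)
for n in('top','side','wrist'):
    c,K,W=cam(n); cv2.imwrite(f'pics/{n}0.png',c); print(n,W[:3,3].round(3),K[0,0])
    for l in('carousel','turret','cup3','post0','gate','nozzle_mid','nozzle_steel','nozzle_black','flux_jar','tape_roll','driver','fan','cutters'):
        try: print(l,[(round(d['conf'],2),toW(W,d['location']).round(3).tolist()) for d in nets.spot_in(n,l)][:5])
        except Exception as e: print(l,e)
print(status.get_state()['t'])
E
```

```text
pics
{'t': 0.0, 'q': array([ 6.85645481e+01,  2.17388387e+01,  9.93956002e+01,  7.24341727e-04,
        5.89276018e+01, -1.90726267e+00]), 'qd': array([ 4.20933551e-03, -7.84615804e-05,  7.79280203e-02, -3.24250702e-02,
       -1.09730013e-01, -3.28645516e-02]), 'joint_efforts': array([ 1.71575307e-04, -7.63736916e+01, -4.34367621e+01,  6.51091081e-02,
        4.23520524e-02, -1.57407299e-04]), 'tcp_pos': array([0.23387216, 0.65944835, 0.29158433]), 'ee_rot': array([-1.79997316e+02,  6.19857842e-02,  7.04714380e+01]), 'force': array([ 0.21570793,  0.13547306, -0.11467028]), 'torque': array([ 0.01229253, -0.00332051, -0.03629038]), 'width': 0.09138986844336787} 0.0783
top [ 0.471 -0.031  1.468] 398.8867061537954
carousel [(0.72, [0.558, 0.066, 0.039]), (0.6, [0.561, 0.068, 0.04])]
turret [(0.55, [0.561, 0.067, 0.041]), (0.34, [0.496, 0.384, 0.045])]
cup3 [(0.89, [0.563, 0.062, 0.037])]
post0 [(0.7, [0.562, 0.067, 0.041])]
gate [(0.63, [0.563, 0.066, 0.04])]
nozzle_mid [(0.63, [0.562, 0.063, 0.038]), (0.58, [0.513, -0.227, 0.064]), (0.45, [0.447, -0.23, 0.062])]
nozzle_steel []
nozzle_
[... 552 characters left out ...]
0.042])]
gate [(0.67, [0.551, 0.035, 0.045])]
nozzle_mid [(0.76, [0.512, -0.243, 0.042]), (0.59, [0.446, -0.242, 0.038]), (0.46, [0.383, -0.209, 0.04])]
nozzle_steel [(0.54, [0.567, -0.228, 0.041])]
nozzle_black [(0.57, [0.521, -0.357, 0.047]), (0.18, [0.557, 0.034, 0.042])]
flux_jar [(0.73, [0.492, 0.376, 0.033])]
tape_roll [(0.49, [0.644, 0.339, 0.021])]
driver [(0.7, [0.674, -0.461, 0.016])]
fan [(0.54, [0.775, -0.105, 0.032]), (0.18, [0.567, -0.229, 0.041])]
cutters [(0.65, [0.428, 0.412, 0.01])]
wrist [0.171 0.682 0.385] 304.50006226310455
carousel []
turret []
cup3 []
post0 []
gate []
nozzle_mid []
nozzle_steel []
nozzle_black []
flux_jar []
tape_roll []
driver []
fan []
cutters []
2.1
```

```bash
python3 - <<'E'
import cv2
a=cv2.imread('pics/top0.png'); cv2.imwrite('pics/top0b.png',cv2.resize(a[60:330,130:400],None,fx=2.2,fy=2.2,interpolation=cv2.INTER_CUBIC))
a=cv2.imread('pics/side0.png'); cv2.imwrite('pics/side0b.png',cv2.resize(a,(768,576),interpolation=cv2.INTER_CUBIC))
E
```

```text
(no output)
```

View pics/top0.png

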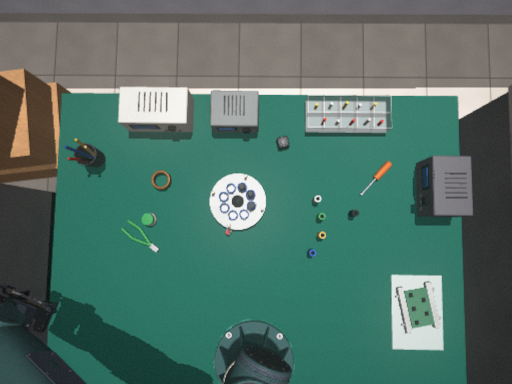

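View pics/top0b.png

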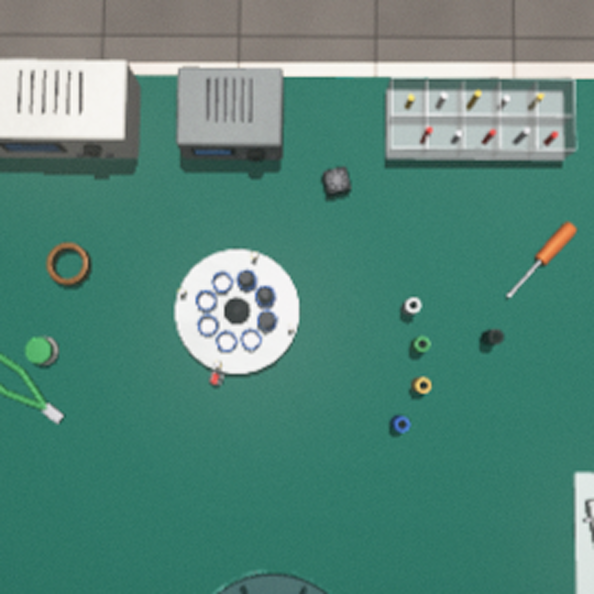

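View pics/side0b.png

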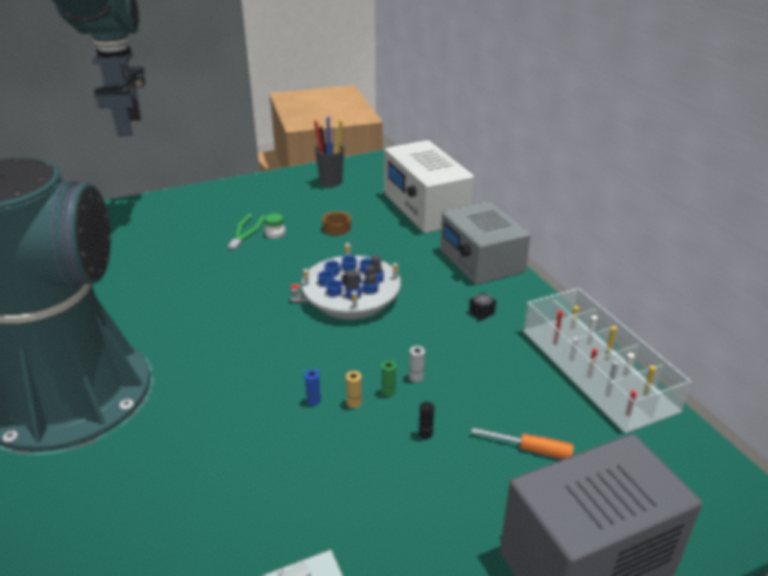

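Request:
servo_tool --moves '[[[0,0,90],[-516,518,-38],0],[[0,0,90],[-516,518,-38],0],[[0,0,90],[-516,518,-38],0],[[0,0,90],[-516,518,-38],0],[[0,0,90],[-516,518,-38],0],[[0,0,90],[-516,518,-38],0],[[0,0,90],[-516,518,-38],0],[[0,0,90],[-516,518,-38],0],[[0,0,90],[-516,518,-38],0],[[0,0,90],[-516,518,-38],0],[[0,0,90],[-516,518,-38],0],[[0,0,90],[-516,518,-38],0]]'

```text
t: 3.1
tcp_pos: [0.45, 0.2075, 0.3186]
ee_rot: [-180.0, -0.0, -15.8]
force: [0.7, 0.3, 0.2]
width: 0.0141
```

```bash
cat >> h.py <<'E'
def rel(p,yaw):
    s=status.get_state();M=R.from_euler('xyz',s['ee_rot'],degrees=True)
    T=R.from_euler('xyz',[180,0,yaw],degrees=True)
    return (M.inv()*T).as_rotvec(degrees=True).round(1), (M.inv().apply(np.array(p)-s['tcp_pos'])*1000).round(0)
E
python3 - <<'E'
from h import *
s=status.get_state();print(s['t'],s['tcp_pos'],s['ee_rot'],s['q'],s['force']); print(rel([.55,0,.33],-110)); print(eyes.snapshot('wrist')['tool_from_camera'])
E
```

```text
3.1 [0.45003597 0.20747936 0.31863274] [-1.79973976e+02 -3.28088002e-02 -1.58127677e+01] [2.20559904e+01 8.37944921e-01 1.21703798e+02 4.79597926e-04
 5.74163818e+01 3.78684926e+01] [0.68065804 0.31258042 0.15734795]
(array([-0. , -0. , 94.2]), array([153., 172., -11.]))
[[ 9.99999706e-01  7.64160419e-04 -6.38881227e-05  4.44928336e-04]
 [-7.26505316e-04  9.70784588e-01  2.39951569e-01 -6.74154106e-02]
 [ 2.45383096e-04 -2.39951452e-01  9.70784858e-01 -9.23466213e-02]
 [ 0.00000000e+00  0.00000000e+00  0.00000000e+00  1.00000000e+00]]
```

Request:
servo_tool --moves '[[[0,0,94],[153,172,-11],0],[[0,0,94],[153,172,-11],0],[[0,0,94],[153,172,-11],0],[[0,0,94],[153,172,-11],0],[[0,0,94],[153,172,-11],0],[[0,0,94],[153,172,-11],0],[[0,0,94],[153,172,-11],0],[[0,0,94],[153,172,-11],0],[[0,0,94],[153,172,-11],0],[[0,0,94],[153,172,-11],0],[[0,0,94],[153,172,-11],0],[[0,0,94],[153,172,-11],0]]'

```text
t: 4.15
tcp_pos: [0.5512, 0.0028, 0.3293]
ee_rot: [-180.0, 0.0, -101.8]
force: [0.4, -0.4, -0.1]
width: 0.0004
```

```bash
python3 - <<'E'
from h import *
s=status.get_state();print(s['t'],s['tcp_pos'],s['ee_rot'],s['force'],s['width']); 
c,K,W=cam('wrist');np.savez('w1.npz',c=c,K=K,W=W);cv2.imwrite('pics/w1.png',cv2.resize(c,(768,576),interpolation=cv2.INTER_CUBIC))
for l in('turret','post0','nozzle_mid'): print(l,[(round(d['conf'],2),toW(W,d['location']).round(3).tolist()) for d in nets.spot_in('wrist',l)][:5])
E
```

```text
4.15 [0.55120803 0.00282456 0.32926993] [-1.79992707e+02  1.37823975e-03 -1.01760807e+02] [ 0.44486916 -0.38411227 -0.10756697] 0.0004108538933967736
turret [(0.7, [0.583, 0.06, 0.04])]
post0 [(0.76, [0.58, 0.067, 0.039])]
nozzle_mid [(0.95, [0.455, -0.228, 0.054]), (0.75, [0.521, -0.226, 0.059]), (0.58, [0.38, -0.203, 0.062])]
```

View pics/w1.png

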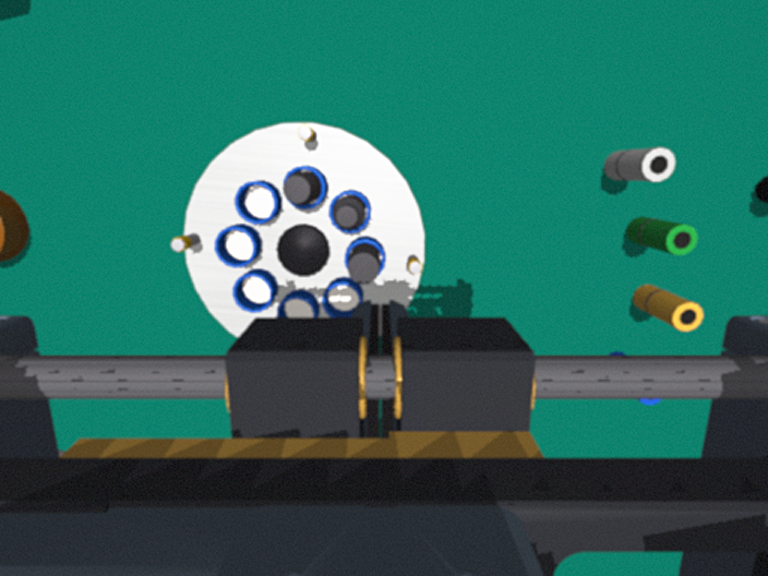

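```bash
python3 - <<'E'
from h import *
d=np.load('w1.npz');c,K,W=d['c'],d['K'],d['W']
P=[px2z(K,W,u/1.5,v/1.5,.075) for u,v in((306,132),(178,243),(414,260))]
for p in P: print(p.round(4))
# circle fit known r .092
from scipy.optimize import least_squares
f=least_squares(lambda x:[np.hypot(*(p[:2]-x))-.092 for p in P],[.56,.066]);ctr=f.x;print(ctr,f.fun)
for p in P: print(np.degrees(np.arctan2(p[1]-ctr[1],p[0]-ctr[0])))
print('brass',px2z(K,W,688/1.5,317/1.5,.064))
# disc rim
g=cv2.cvtColor(c,cv2.COLOR_BGR2HSV)
m=((g[...,1]<50)&(g[...,2]>150)).astype(np.uint8)
n,l,st,ce=cv2.connectedComponentsWithStats(m);i=1+np.argmax(st[1:,4]);print(st[i])
cn=max(cv2.findContours((l==i).astype(np.uint8),0,1)[0],key=len)[:,0]
cn=cn[(cn[:,1]<185)]
h=cv2.convexHull(cn)[:,0]
pts=np.array([px2z(K,W,u,v,.04)[:2] for u,v in cn]);
def fr(x): return np.hypot(*(pts-x[:2]).T)-x[2]
f=least_squares(fr,[.56,.066,.102],loss='soft_l1',f_scale=.001);print(f.x,np.median(abs(f.fun)))
# top view with pointer
c=cv2.imread('pics/top0.png');im=eyes.snapshot('top');t,K,W=cam('top')
print([px2z(K,W,*p,z).round(4) for p,z in(((228,232),.038),((237.5,201.5),.06),((246,178),.075),((262,210),.075),((213,194),.075),((322,235.5),.064))])
cv2.imwrite('pics/t1.png',cv2.resize(t[150:270,180:340],None,fx=5,fy=5,interpolation=cv2.INTER_CUBIC))
E
```

```text
[0.653  0.0362 0.075 ]
[0.5942 0.1517 0.075 ]
[ 0.5444 -0.0229  0.075 ]
[0.56569586 0.06545038] [ 9.73949149e-05 -1.17042238e-03 -1.17489621e-03]
-18.541998569428845
71.71113001382945
-103.53397619067844
brass [ 0.44938827 -0.23509915  0.064     ]
[  122    82   161   143 10402]
[0.587938   0.06662137 0.08389984] 0.007609675772123313
[array([0.4532, 0.0984, 0.038 ]), array([0.5614, 0.0649, 0.06  ]), array([0.6436, 0.0354, 0.075 ]), array([ 0.5317, -0.0223,  0.075 ]), array([0.5857, 0.1505, 0.075 ]), array([ 0.4459, -0.2327,  0.064 ])]
```

View pics/t1.png

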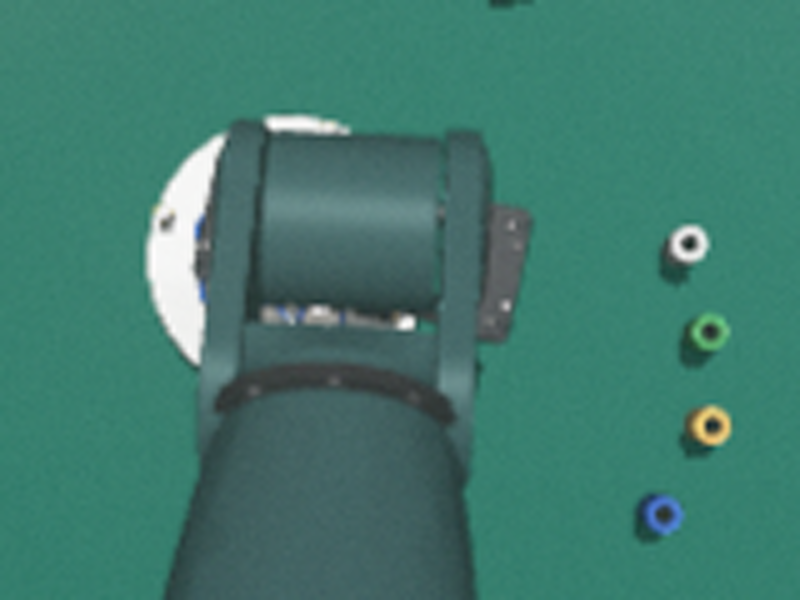

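```bash
python3 - <<'E'
from h import *
d=np.load('w1.npz');c,K,W=d['c'],d['K'],d['W']
z=cv2.resize(c[75:225,110:300],None,fx=4,fy=4,interpolation=cv2.INTER_CUBIC)
ctr=np.array([.5630,.0655]);
for yaw in(-18,):
    for k in range(8):
        a=np.radians(yaw+45*k); e=np.array([np.cos(a),np.sin(a)])
        for r,zz,col in((.052,.062,(0,255,0)),(.092,.075,(0,0,255)),(.102,.04,(255,0,255))):
            if r==.092 and k%2: continue
            p=w2px(K,W,[*(ctr+r*e),zz]); q=(4*(p-[110,75])+1.5).astype(int); cv2.drawMarker(z,tuple(map(int,q)),col,0,10,1)
cv2.imwrite('pics/w1z.png',z)
E
```

```text
(no output)
```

View pics/w1z.png

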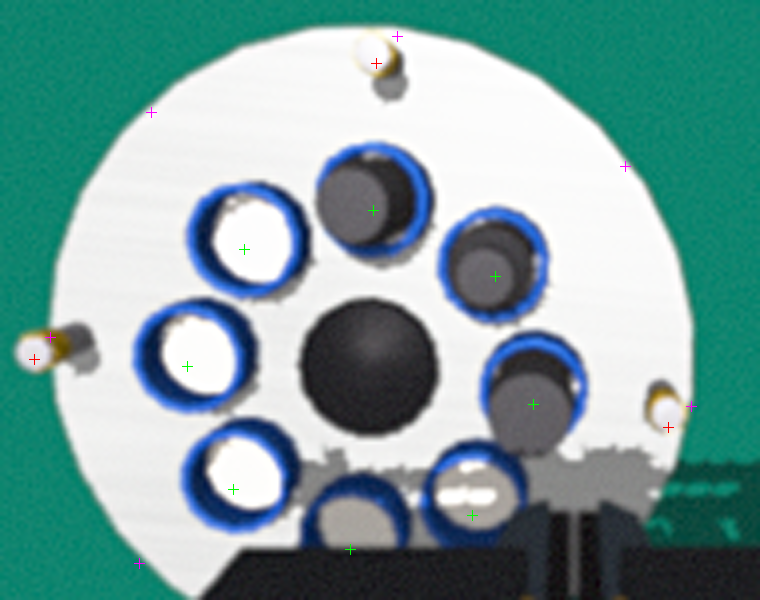

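```bash
python3 - <<'E'
from h import *
from scipy.optimize import least_squares
d=np.load('w1.npz');c,K,W=d['c'],d['K'],d['W']
obs=[(372,52,.092,.075,0),(33,354,.092,.075,2),(665,411,.092,.075,-2),(249,240,.052,.062,1),(196,355,.052,.062,2),(240,475,.052,.062,3),(375,202,.052,.062,0),(494,265,.052,.062,-1),(535,382,.052,.062,-2),(474,494,.052,.062,-3)]
def fun(x):
    r=[]
    for u,v,rr,z,k in obs:
        a=x[2]+np.pi/4*k; p=px2z(K,W,110+(u-1.5)/4,75+(v-1.5)/4,z)[:2]
        r+=list(p-x[:2]-rr*np.array([np.cos(a),np.sin(a)]))
    return r
f=least_squares(fun,[.56,.065,-.3]);print(f.x[:2],np.degrees(f.x[2]));print((f.fun.reshape(-1,2)*1000).round(1).tolist())
E
```

```text
[0.56675165 0.06397477] -17.027042801758817
[[-1.0, 0.5], [-0.6, 1.0], [-0.0, 2.2], [-1.1, -1.3], [0.1, -2.1], [1.2, -1.2], [-1.8, -0.2], [-1.1, 0.7], [2.0, 0.0], [2.4, 0.4]]
```

```bash
python3 - <<'E'
from h import *
s=status.get_state();print(s['t'],s['tcp_pos'],s['ee_rot'],s['qd'].round(2))
c,K,W=cam('wrist');np.savez('w2.npz',c=c,K=K,W=W)
z=cv2.resize(c[75:225,110:300],None,fx=4,fy=4,interpolation=cv2.INTER_CUBIC);cv2.imwrite('pics/w2z.png',z)
z=cv2.resize(c[75:235,390:500],None,fx=4,fy=4,interpolation=cv2.INTER_CUBIC);cv2.imwrite('pics/w2n.png',z)
ctr=np.array([.5645,.0645]);a=np.radians(-122);p=[*(ctr+.092*np.array([np.cos(a),np.sin(a)])),.18];print(p,rel(p,-120))
E
```

```text
4.45 [0.55116975 0.00284898 0.32918162] [ 1.79999151e+02  3.87574238e-05 -1.01200660e+02] [ 0.05 -0.01  0.05  0.04 -0.09  0.93]
[np.float64(0.5157474276905452), np.float64(-0.013520424846391196), 0.18] (array([-0. , -0. , 18.8]), array([ 23.,  32., 149.]))
```

View pics/w2z.png

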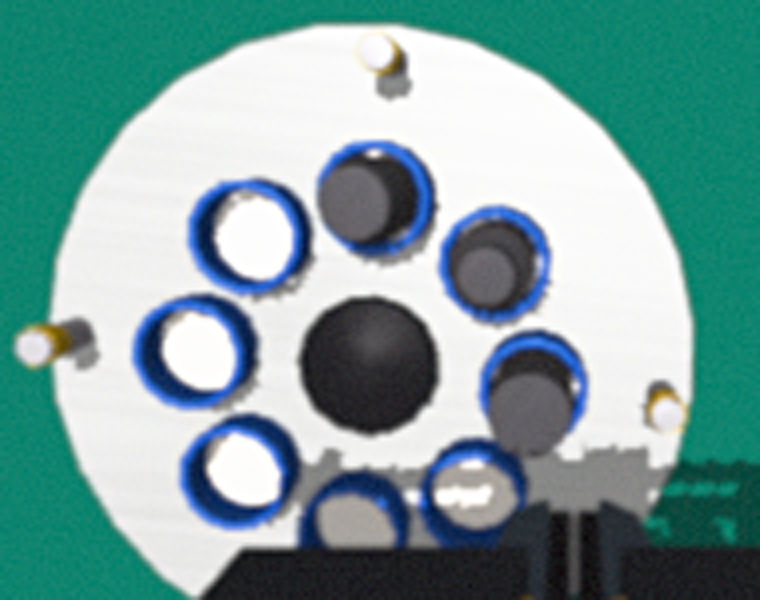

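View pics/w2n.png

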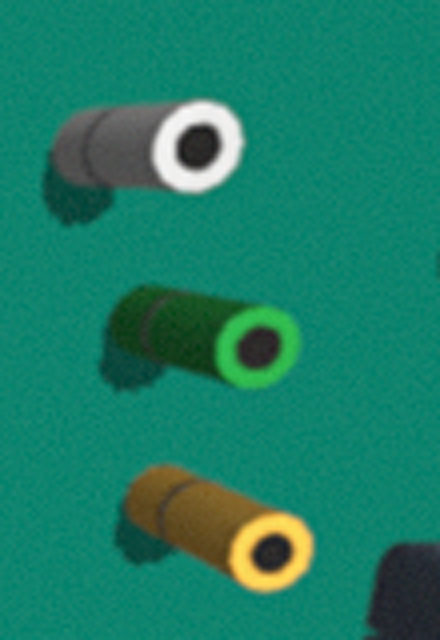

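```bash
python3 - <<'E'
from h import *
from scipy.optimize import least_squares
d=np.load('w2.npz');c,K,W=d['c'],d['K'],d['W']
obs=[(376,51,.092,.075,0),(35,347,.092,.075,2),(665,410,.092,.075,-2),(249,238,.052,.062,1),(196,351,.052,.062,2),(240,471,.052,.062,3),(377,198,.052,.062,0),(495,264,.052,.062,-1),(535,382,.052,.062,-2),(474,491,.052,.062,-3)]
def fun(x,full=True):
    r=[]
    Wm=W.copy()
    if len(x)>3: Wm[:3,:3]=R.from_rotvec(x[3:6]).as_matrix()@W[:3,:3]
    for u,v,rr,z,k in obs:
        a=x[2]+np.pi/4*k; p=px2z(K,Wm,110+(u-1.5)/4,75+(v-1.5)/4,z)[:2]
        r+=list(p-x[:2]-rr*np.array([np.cos(a),np.sin(a)]))
    return np.array(r+list(np.array(x[3:])*.1))
for x0 in([.56,.065,-.3],[.56,.065,-.3,0,0,0]):
    f=least_squares(fun,x0);print(f.x[:2],np.degrees(f.x[2:]));print((f.fun[:20].reshape(-1,2)*1000).round(1).tolist())
print(px2z(K,W,457.4,212.6,.064))
E
```

```text
[0.56684975 0.0637937 ] [-16.95906885]
[[-1.5, 0.5], [-0.3, 0.4], [0.2, 2.2], [-1.5, -0.7], [0.1, -2.0], [1.3, -1.4], [-1.4, -0.3], [-1.3, 0.9], [1.7, 0.3], [2.7, 0.2]]
[0.5614845  0.06895192] [-1.69670645e+01  7.66840692e-01  8.29483973e-01 -3.74383241e-06]
[[-1.2, -0.0], [-0.1, 1.1], [0.4, 1.7], [-1.4, -0.6], [-0.0, -1.5], [0.9, -0.9], [-1.3, -0.5], [-1.2, 0.6], [1.6, 0.0], [2.3, 0.1]]
[ 0.45031719 -0.23442203  0.064     ]
```

```bash
cat >> h.py <<'E'
CTR=np.array([.5635,.0645])
def pol(phi,z,r=.094):
    a=np.radians(phi);return np.array([*(CTR+r*np.array([np.cos(a),np.sin(a)])),z])
def row(phi,z,yaw,r=.094):
    t,s=rel(pol(phi,z,r),yaw);print(phi,yaw,[t.tolist(),s.tolist(),0])
E
python3 - <<'E'
from h import *
row(-126,.18,-121);row(-126,.127,-121)
E
```

```text
-126 -121 [[-0.0, -0.0, 19.8], [22.0, 39.0, 149.0], 0]
-126 -121 [[-0.0, -0.0, 19.8], [22.0, 39.0, 202.0], 0]
```

Request:
servo_tool --moves '[[[0,0,7],[22,39,0],0],[[0,0,14],[22,39,40],0],[[0,0,20],[22,39,80],0],[[0,0,20],[22,39,120],0],[[0,0,20],[22,39,150],0],[[0,0,20],[22,39,170],0],[[0,0,20],[22,39,185],0],[[0,0,20],[22,39,195],0],[[0,0,20],[22,39,202],0],[[0,0,20],[22,39,202],0]]'

```text
t: 5.33
tcp_pos: [0.5083, -0.011, 0.1264]
ee_rot: [179.9, -0.0, -121.4]
force: [0.1, -0.2, 0.1]
width: 0.0001
```

```bash
python3 - <<'E'
from h import *
s=status.get_state();print(s['t'],s['tcp_pos'],s['ee_rot'],s['force'],s['torque'])
for n in ('side','wrist'):
    c,K,W=cam(n); cv2.imwrite(f'pics/{n}2.png',cv2.resize(c[130:270,150:330],None,fx=4,fy=4,interpolation=cv2.INTER_CUBIC) if n=='side' else c)
for f in (-120,-115,-110,-105,-100,-95,-90,-85,-80): row(f,.127,f+5)
E
```

```text
5.3333 [ 0.50832639 -0.01101731  0.12639359] [ 1.79938450e+02 -3.18754968e-02 -1.21369334e+02] [ 0.10289262 -0.24247496  0.09703296] [-0.025999    0.19766161  0.0097904 ]
-120 -115 [[-0.0, 0.0, -6.4], [1.0, -9.0, 1.0], 0]
-115 -110 [[-0.0, 0.0, -11.4], [1.0, -18.0, 1.0], 0]
-110 -105 [[-0.0, 0.0, -16.4], [-1.0, -26.0, 1.0], 0]
-105 -100 [[-0.0, 0.0, -21.4], [-3.0, -34.0, 1.0], 0]
-100 -95 [[-0.0, 0.0, -26.4], [-5.0, -41.0, 1.0], 0]
-95 -90 [[-0.0, 0.0, -31.4], [-9.0, -49.0, 1.0], 0]
-90 -85 [[-0.0, 0.0, -36.4], [-13.0, -56.0, 1.0], 0]
-85 -80 [[-0.0, 0.0, -41.4], [-17.0, -63.0, 1.0], 0]
-80 -75 [[-0.0, 0.0, -46.4], [-22.0, -69.0, 1.0], 0]
```

View pics/side2.png

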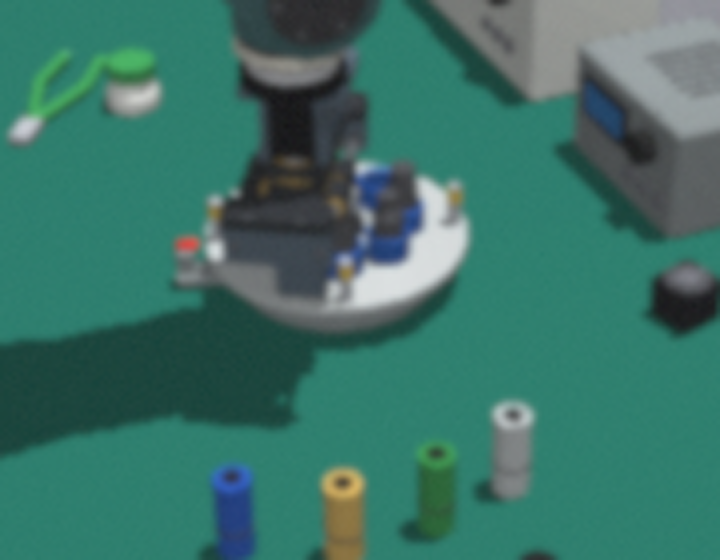

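View pics/wrist2.png

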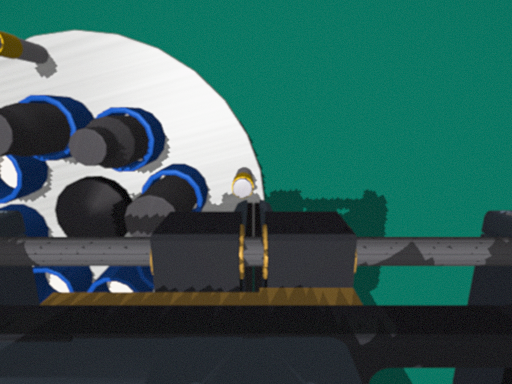

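Request:
servo_tool --moves '[[[0,0,-3],[1,-4,1],0],[[0,0,-6],[1,-8,1],0],[[0,0,-9],[1,-12,1],0],[[0,0,-11],[0,-16,1],0],[[0,0,-14],[0,-20,1],0],[[0,0,-16],[-1,-24,1],0]]'

```text
t: 5.93
tcp_pos: [0.5299, -0.0228, 0.1273]
ee_rot: [-180.0, 0.0, -105.2]
force: [-2.2, -1.3, -0.3]
width: 0.0004
```

```bash
python3 - <<'E'
from h import *
s=status.get_state();print(s['t'],s['tcp_pos'],s['ee_rot'],s['force'],s['torque'])
d=s['tcp_pos'][:2]-CTR;print(np.degrees(np.arctan2(d[1],d[0])),np.hypot(*d))
for f in range(-107,-65,4): row(f,.127,f+5)
E
```

```text
5.9333 [ 0.52991993 -0.02281079  0.12726178] [-1.79955341e+02  8.16358173e-03 -1.05234065e+02] [-2.16966007 -1.27902851 -0.29745475] [-0.1475544   0.52135188 -0.00842789]
-111.03693607902913 0.09354568859658416
-107 -102 [[-0.0, 0.0, -3.2], [1.0, -7.0, 0.0], 0]
-103 -98 [[-0.0, 0.0, -7.2], [1.0, -13.0, 0.0], 0]
-99 -94 [[-0.0, 0.0, -11.2], [0.0, -20.0, 0.0], 0]
-95 -90 [[-0.0, 0.0, -15.2], [-1.0, -26.0, 0.0], 0]
-91 -86 [[-0.0, 0.0, -19.2], [-2.0, -33.0, 0.0], 0]
-87 -82 [[-0.0, -0.0, -23.2], [-4.0, -39.0, 0.0], 0]
-83 -78 [[-0.0, -0.0, -27.2], [-6.0, -45.0, 0.0], 0]
-79 -74 [[-0.0, -0.0, -31.2], [-9.0, -51.0, 0.0], 0]
-75 -70 [[-0.0, -0.0, -35.2], [-12.0, -57.0, 0.0], 0]
-71 -66 [[-0.0, -0.0, -39.2], [-15.0, -62.0, 0.0], 0]
-67 -62 [[-0.0, -0.0, -43.2], [-19.0, -68.0, 0.0], 0]
```

Request:
servo_tool --moves '[[[0,0,-3],[1,-7,0],0],[[0,0,-7],[1,-13,0],0],[[0,0,-11],[0,-20,0],0],[[0,0,-15],[-1,-26,0],0],[[0,0,-19],[-2,-33,0],0],[[0,0,-23],[-4,-39,0],0],[[0,0,-27],[-6,-45,0],0],[[0,0,-31],[-9,-51,0],0],[[0,0,-35],[-12,-57,0],0],[[0,0,-39],[-15,-62,0],0],[[0,0,-43],[-19,-68,0],0]]'

```text
t: 6.85
tcp_pos: [0.6007, -0.0226, 0.1275]
ee_rot: [-180.0, -0.0, -62.2]
force: [-2.6, 0.5, 1.6]
width: 0.0005
```

```bash
cat >> h.py <<'E'
def where():
    s=status.get_state();d=s['tcp_pos'][:2]-CTR;ph=np.degrees(np.arctan2(d[1],d[0]))
    M=R.from_euler('xyz',s['ee_rot'],degrees=True)
    print('t',s['t'],'phi',ph.round(1),'r',np.hypot(*d).round(4),'z',s['tcp_pos'][2].round(4),'yaw',s['ee_rot'][2].round(1),'Ftool',M.inv().apply(s['force']).round(1));return ph
E
python3 - <<'E'
from h import *
p=round(where())
for f in range(p+4,p+52,4): row(f,.127,f+3)
E
```

```text
t 6.85 phi -66.9 r 0.0947 z 0.1275 yaw -62.2 Ftool [-1.6  2.1 -1.6]
-63 -60 [[-0.0, -0.0, -2.2], [-0.0, -6.0, 0.0], 0]
-59 -56 [[-0.0, -0.0, -6.2], [-1.0, -13.0, 0.0], 0]
-55 -52 [[-0.0, -0.0, -10.2], [-1.0, -19.0, 0.0], 0]
-51 -48 [[-0.0, -0.0, -14.2], [-2.0, -26.0, 0.0], 0]
-47 -44 [[-0.0, -0.0, -18.2], [-4.0, -32.0, 0.0], 0]
-43 -40 [[-0.0, -0.0, -22.2], [-6.0, -39.0, 0.0], 0]
-39 -36 [[-0.0, -0.0, -26.2], [-8.0, -45.0, 0.0], 0]
-35 -32 [[-0.0, -0.0, -30.2], [-11.0, -51.0, 0.0], 0]
-31 -28 [[-0.0, -0.0, -34.2], [-14.0, -56.0, 0.0], 0]
-27 -24 [[-0.0, -0.0, -38.2], [-18.0, -62.0, 0.0], 0]
-23 -20 [[-0.0, -0.1, -42.2], [-22.0, -67.0, 0.0], 0]
-19 -16 [[-0.0, -0.1, -46.2], [-26.0, -72.0, 0.0], 0]
```

Request:
servo_tool --moves '[[[0,0,-2],[0,-6,0],0],[[0,0,-6],[-1,-13,0],0],[[0,0,-10],[-1,-19,0],0],[[0,0,-14],[-2,-26,0],0],[[0,0,-18],[-4,-32,0],0],[[0,0,-22],[-6,-39,0],0],[[0,0,-26],[-8,-45,0],0],[[0,0,-30],[-11,-51,0],0],[[0,0,-34],[-14,-56,0],0],[[0,0,-38],[-18,-62,0],0],[[0,0,-42],[-22,-67,0],0],[[0,0,-46],[-26,-72,0],0]]'

```text
t: 7.85
tcp_pos: [0.6527, 0.0341, 0.1276]
ee_rot: [-180.0, -0.1, -16.2]
force: [-1.3, -2.1, 0.4]
width: 0.0004
```

```bash
python3 - <<'E'
from h import *
p=round(where())
c,K,W=cam('wrist');cv2.imwrite('pics/w3.png',c)
for f in range(p+4,p+52,4): row(f,.127,f+1)
E
```

```text
t 7.85 phi -18.8 r 0.0942 z 0.1276 yaw -16.2 Ftool [-0.7  2.4 -0.4]
-15 -14 [[-0.0, -0.1, -1.9], [-0.0, -5.0, 1.0], 0]
-11 -10 [[-0.0, -0.1, -5.9], [-1.0, -12.0, 1.0], 0]
-7 -6 [[-0.0, -0.1, -9.9], [-1.0, -18.0, 1.0], 0]
-3 -2 [[-0.0, -0.1, -13.9], [-3.0, -25.0, 1.0], 0]
1 2 [[-0.0, -0.1, -17.9], [-4.0, -31.0, 1.0], 0]
5 6 [[-0.0, -0.1, -21.9], [-6.0, -37.0, 1.0], 0]
9 10 [[-0.0, -0.1, -25.9], [-9.0, -44.0, 1.0], 0]
13 14 [[-0.0, -0.1, -29.9], [-12.0, -49.0, 1.0], 0]
17 18 [[0.0, -0.1, -33.9], [-15.0, -55.0, 1.0], 0]
21 22 [[0.0, -0.1, -37.9], [-19.0, -60.0, 1.0], 0]
25 26 [[0.0, -0.1, -41.9], [-23.0, -65.0, 1.0], 0]
29 30 [[0.0, -0.1, -45.9], [-28.0, -70.0, 1.0], 0]
```

View pics/w3.png

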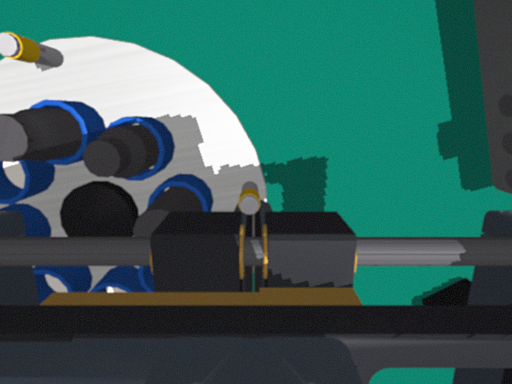

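Finger is behind the post (249,203), in line with it, and post pushing is centred. Carry on.

Request:
servo_tool --moves '[[[0,0,-2],[0,-5,0],0],[[0,0,-6],[-1,-12,0],0],[[0,0,-10],[-1,-18,0],0],[[0,0,-14],[-3,-25,0],0],[[0,0,-18],[-4,-31,0],0],[[0,0,-22],[-6,-37,0],0],[[0,0,-26],[-9,-44,0],0],[[0,0,-30],[-12,-49,0],0],[[0,0,-34],[-15,-55,0],0],[[0,0,-38],[-19,-60,0],0],[[0,0,-42],[-23,-65,0],0],[[0,0,-46],[-28,-70,0],0]]'

```text
t: 8.9
tcp_pos: [0.6455, 0.109, 0.1274]
ee_rot: [179.9, -0.1, 29.7]
force: [0.2, -0.7, 0.1]
width: 0.0003
```

```bash
python3 - <<'E'
from h import *
p=round(where())
c,K,W=cam('wrist');cv2.imwrite('pics/w4.png',c)
for f in range(p+3,p+42,3): row(f,.127,f)
E
```

```text
t 8.9 phi 28.5 r 0.0933 z 0.1274 yaw 29.7 Ftool [-0.2  0.7 -0.1]
32 32 [[0.0, -0.1, -2.0], [1.0, -5.0, 0.0], 0]
35 35 [[0.0, -0.1, -5.0], [1.0, -9.0, 0.0], 0]
38 38 [[0.0, -0.1, -8.0], [0.0, -14.0, 0.0], 0]
41 41 [[0.0, -0.1, -11.0], [-1.0, -19.0, 0.0], 0]
44 44 [[0.0, -0.1, -14.0], [-2.0, -24.0, 0.0], 0]
47 47 [[0.0, -0.1, -17.0], [-3.0, -29.0, 0.0], 0]
50 50 [[0.0, -0.1, -20.0], [-5.0, -33.0, 0.0], 0]
53 53 [[0.0, -0.1, -23.0], [-7.0, -38.0, 0.0], 0]
56 56 [[0.0, -0.1, -26.0], [-9.0, -42.0, 0.0], 0]
59 59 [[0.0, -0.1, -29.0], [-11.0, -47.0, 0.0], 0]
62 62 [[0.0, -0.1, -32.0], [-13.0, -51.0, 0.0], 0]
65 65 [[0.0, -0.1, -35.0], [-16.0, -55.0, 0.0], 0]
68 68 [[0.0, -0.1, -38.0], [-19.0, -59.0, 0.0], 0]
```

View pics/w4.png

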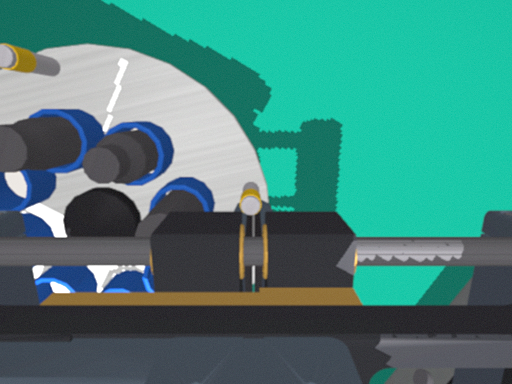

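Request:
servo_tool --moves '[[[0,0,-2],[1,-5,0],0],[[0,0,-5],[1,-9,0],0],[[0,0,-8],[0,-14,0],0],[[0,0,-11],[-1,-19,0],0],[[0,0,-14],[-2,-24,0],0],[[0,0,-17],[-3,-29,0],0],[[0,0,-20],[-5,-33,0],0],[[0,0,-22],[-6,-36,0],0]]'

```text
t: 9.62
tcp_pos: [0.622, 0.1374, 0.1271]
ee_rot: [180.0, -0.0, 51.6]
force: [0.6, -0.7, -1.0]
width: 0.0003
```

```bash
python3 - <<'E'
from h import *
p=round(where())
c,K,W=cam('wrist');cv2.imwrite('pics/w5.png',c)
p=where();np.savez('w5.npz',c=c,K=K,W=W)
for f in range(int(p)+1,int(p)+18): row(f,.127,f)
E
```

```text
t 9.6167 phi 51.2 r 0.0935 z 0.1271 yaw 51.6 Ftool [-0.2  0.9  1. ]
t 9.6667 phi 51.5 r 0.0934 z 0.127 yaw 51.7 Ftool [0.5 0.1 0.5]
52 52 [[0.0, -0.0, -0.3], [1.0, -1.0, 0.0], 0]
53 53 [[0.0, -0.0, -1.3], [1.0, -3.0, 0.0], 0]
54 54 [[0.0, -0.0, -2.3], [1.0, -4.0, 0.0], 0]
55 55 [[0.0, -0.0, -3.3], [0.0, -6.0, 0.0], 0]
56 56 [[0.0, -0.0, -4.3], [0.0, -7.0, 0.0], 0]
57 57 [[0.0, -0.0, -5.3], [0.0, -9.0, 0.0], 0]
58 58 [[0.0, -0.0, -6.3], [0.0, -11.0, 0.0], 0]
59 59 [[0.0, -0.0, -7.3], [-0.0, -12.0, 0.0], 0]
60 60 [[0.0, -0.0, -8.3], [-0.0, -14.0, 0.0], 0]
61 61 [[0.0, -0.0, -9.3], [-1.0, -16.0, 0.0], 0]
62 62 [[0.0, -0.0, -10.3], [-1.0, -17.0, 0.0], 0]
63 63 [[0.0, -0.0, -11.3], [-1.0, -19.0, 0.0], 0]
64 64 [[0.0, -0.0, -12.3], [-2.0, -20.0, 0.0], 0]
65 65 [[0.0, -0.0, -13.3], [-2.0, -22.0, 0.0], 0]
66 66 [[0.0, -0.0, -14.3], [-2.0, -24.0, 0.0], 0]
67 67 [[0.0, -0.0, -15.3], [-3.0, -25.0, 0.0], 0]
68 68 [[0.0, -0.0, -16.3], [-3.0, -27.0, -0.0], 0]
```

View pics/w5.png

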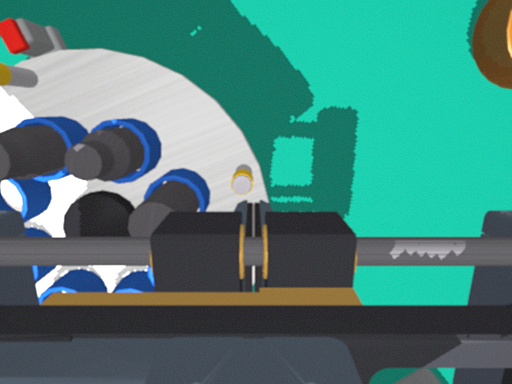

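Request:
servo_tool --moves '[[[0,0,-2],[0,-4,0],0],[[0,0,-4],[0,-8,0],0],[[0,0,-6],[0,-11,0],0],[[0,0,-8],[0,-14,0],0],[[0,0,-10],[-1,-17,0],0],[[0,0,-11],[-1,-19,0],0],[[0,0,-12],[-1,-20,0],0],[[0,0,-12],[-1,-20,0],0]]'

```text
t: 10.33
tcp_pos: [0.6059, 0.1489, 0.1267]
ee_rot: [180.0, -0.0, 63.5]
force: [1.3, -2.4, 0.9]
width: 0.0003
```

```bash
python3 - <<'E'
from h import *
where()
E
```

```text
t 10.3333 phi 63.3 r 0.0945 z 0.1267 yaw 63.5 Ftool [-1.5  2.2 -0.9]
```

Request:
servo_tool --moves '[[[0,0,-1],[0,-1.5,0],0],[[0,0,-2],[0,-3,0],0],[[0,0,-3],[0,-4.5,0],0],[[0,0,-3],[0,-4.5,0],0]]'

```text
t: 10.67
tcp_pos: [0.6014, 0.1511, 0.1262]
ee_rot: [-180.0, -0.0, 66.7]
force: [0.9, -1.0, 1.5]
width: 0.0003
```

```bash
python3 - <<'E'
from h import *
where()
E
```

```text
t 10.6667 phi 66.4 r 0.0945 z 0.1262 yaw 66.7 Ftool [-0.5  1.2 -1.5]
```

Request:
servo_tool --moves '[[[0,0,0],[0,-1,0],0],[[0,0,0],[0,-1.5,0],0],[[0,0,0],[0,-2,0],0],[[0,0,0],[0,-2,0],0]]'

```text
t: 11.0
tcp_pos: [0.6005, 0.1514, 0.1263]
ee_rot: [179.9, -0.0, 66.6]
force: [7.5, -7.2, -2.3]
width: 0.0002
```

```bash
python3 - <<'E'
from h import *
where()
E
```

```text
t 11.0 phi 66.9 r 0.0945 z 0.1263 yaw 66.6 Ftool [-3.6  9.7  2.4]
```

Request:
servo_tool --moves '[[[0,0,0],[0,-0.1,0],0],[[0,0,0],[0,-0.1,0],0],[[0,0,0],[0,-0.1,0],0],[[0,0,0],[0,-0.1,0],0],[[0,0,0],[0,-0.1,0],0]]'

```text
t: 11.42
tcp_pos: [0.6005, 0.1514, 0.1263]
ee_rot: [179.9, -0.0, 66.6]
force: [7.8, -6.8, -3.1]
width: 0.0004
```

```bash
python3 - <<'E'
from h import *
where()
E
```

```text
t 11.4167 phi 66.9 r 0.0945 z 0.1263 yaw 66.6 Ftool [-3.1  9.9  3.1]
```

Request:
servo_tool --moves '[[[0,0,0],[0,-0.1,0],0],[[0,0,0],[0,-0.1,0],0],[[0,0,0],[0,-0.1,0],0],[[0,0,0],[0,5,0],0],[[0,0,0],[0,12,0],0],[[0,0,0],[0,22,0],0],[[0,0,0],[0,25,-20],0],[[0,0,0],[0,25,-48],0],[[0,0,0],[0,25,-48],0]]'

```text
t: 12.17
tcp_pos: [0.6252, 0.1419, 0.1783]
ee_rot: [179.8, -0.2, 66.6]
force: [1.1, 0.6, 2.0]
width: 0.0002
```

```bash
python3 - <<'E'
from h import *
where()
c,K,W=cam('wrist');cv2.imwrite('pics/w6.png',cv2.resize(c,(768,576),interpolation=cv2.INTER_CUBIC));np.savez('w6.npz',c=c,K=K,W=W)
row(94,.175,90);row(94,.127,90)
E
```

```text
t 12.1667 phi 51.5 r 0.099 z 0.1783 yaw 66.6 Ftool [ 1.   0.8 -2. ]
94 90 [[0.2, -0.1, -23.4], [-12.0, -68.0, 1.0], 0]
94 90 [[0.2, -0.1, -23.4], [-12.0, -69.0, 49.0], 0]
```

View pics/w6.png

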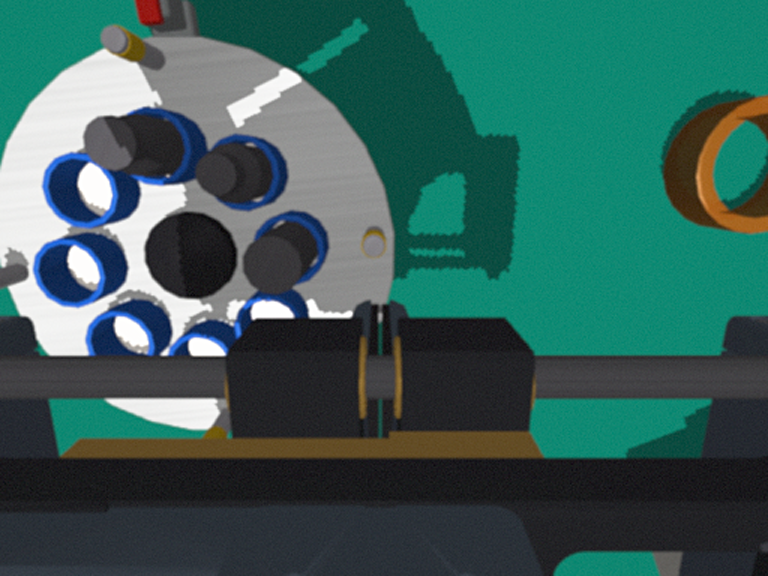

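Request:
servo_tool --moves '[[[0,0,-6],[-3,-20,0],0],[[0,0,-12],[-6,-40,0],0],[[0,0,-19],[-10,-60,0],0],[[0,0,-23],[-12,-68,5],0],[[0,0,-23],[-12,-69,25],0],[[0,0,-23],[-12,-69,40],0],[[0,0,-23],[-12,-69,48],0],[[0,0,-23],[-12,-69,48],0]]'

```text
t: 12.88
tcp_pos: [0.5536, 0.158, 0.1241]
ee_rot: [-179.8, 0.0, 89.6]
force: [0.7, 0.5, -0.6]
width: 0.0004
```

```bash
python3 - <<'E'
from h import *
p=where()
c,K,W=cam('side');cv2.imwrite('pics/s7.png',cv2.resize(c[130:270,150:330],None,fx=4,fy=4,interpolation=cv2.INTER_CUBIC))
for f in range(92,48,-3):row(f,.127,f-2)
E
```

```text
t 12.8833 phi 96.0 r 0.094 z 0.1241 yaw 89.6 Ftool [0.5 0.7 0.6]
92 90 [[-0.1, 0.0, -0.4], [0.0, 6.0, -2.0], 0]
89 87 [[-0.1, 0.0, 2.6], [0.0, 11.0, -2.0], 0]
86 84 [[-0.1, 0.0, 5.6], [0.0, 16.0, -2.0], 0]
83 81 [[-0.1, 0.0, 8.6], [-0.0, 21.0, -2.0], 0]
80 78 [[-0.1, 0.0, 11.6], [-1.0, 26.0, -2.0], 0]
77 75 [[-0.1, 0.0, 14.6], [-2.0, 30.0, -2.0], 0]
74 72 [[-0.1, 0.0, 17.6], [-3.0, 35.0, -2.0], 0]
71 69 [[-0.1, 0.0, 20.6], [-4.0, 40.0, -2.0], 0]
68 66 [[-0.1, 0.1, 23.6], [-6.0, 45.0, -2.0], 0]
65 63 [[-0.1, 0.1, 26.6], [-8.0, 49.0, -2.0], 0]
62 60 [[-0.1, 0.1, 29.6], [-10.0, 54.0, -2.0], 0]
59 57 [[-0.1, 0.1, 32.6], [-13.0, 58.0, -2.0], 0]
56 54 [[-0.1, 0.1, 35.6], [-15.0, 62.0, -2.0], 0]
53 51 [[-0.1, 0.1, 38.6], [-18.0, 66.0, -2.0], 0]
50 48 [[-0.1, 0.1, 41.6], [-21.0, 70.0, -2.0], 0]
```

View pics/s7.png

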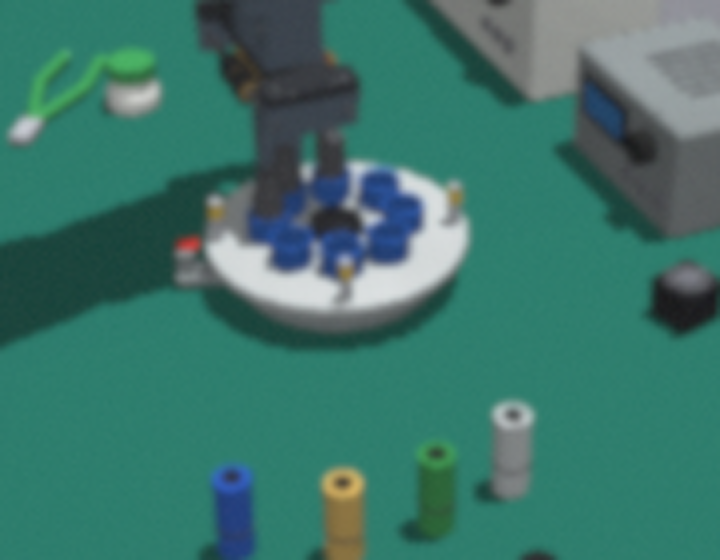

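Request:
servo_tool --moves '[[[0,0,0],[0,6,-2],0],[[0,0,3],[0,11,-2],0],[[0,0,6],[0,15,-2],0],[[0,0,9],[0,20,-2],0],[[0,0,12],[-1,25,-2],0],[[0,0,15],[-2,30,-2],0],[[0,0,18],[-3,35,-2],0],[[0,0,21],[-4,40,-2],0],[[0,0,24],[-6,45,-2],0],[[0,0,27],[-8,49,-2],0],[[0,0,30],[-10,53,-2],0],[[0,0,31],[-11,55,-2],0]]'

```text
t: 13.93
tcp_pos: [0.6109, 0.1467, 0.1294]
ee_rot: [179.9, -0.1, 58.4]
force: [-0.2, -0.0, -0.0]
width: 0.0005
```

```bash
python3 - <<'E'
from h import *
p=where()
c,K,W=cam('wrist');cv2.imwrite('pics/w8.png',c)
for f in (60,57,54):row(f,.127,f-2)
E
```

```text
t 13.9333 phi 60.1 r 0.0949 z 0.1294 yaw 58.4 Ftool [-0.1 -0.2  0. ]
60 58 [[0.1, -0.1, 0.5], [-1.0, 0.0, 2.0], 0]
57 55 [[0.1, -0.1, 3.5], [-1.0, 5.0, 2.0], 0]
54 52 [[0.1, -0.1, 6.5], [-1.0, 10.0, 2.0], 0]
```

View pics/w8.png

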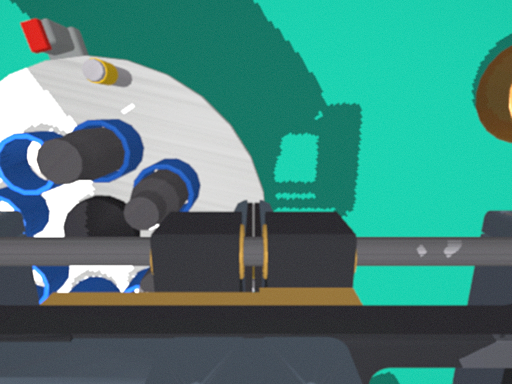

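Request:
servo_tool --moves '[[[0,0,0],[0,0,1],0],[[0,0,0],[0,0,2],0],[[0,0,0],[0,0,2],0],[[0,0,0],[0,0,2],0]]'

```text
t: 14.32
tcp_pos: [0.6092, 0.147, 0.1261]
ee_rot: [-180.0, 0.0, 58.6]
force: [-0.4, 0.1, -1.1]
width: 0.0005
```

```bash
python3 - <<'E'
from h import *
p=where()
c,K,W=cam('wrist');cv2.imwrite('pics/w9.png',c);np.savez('w9.npz',c=c,K=K,W=W)
d=np.load('w5.npz')
for f in range(57,11,-4):row(f,.127,f-2)
E
```

```text
t 14.3167 phi 61.0 r 0.0943 z 0.1261 yaw 58.6 Ftool [-0.1 -0.4  1.1]
57 55 [[-0.0, 0.0, 3.6], [-0.0, 6.0, -1.0], 0]
53 51 [[-0.0, 0.0, 7.6], [-1.0, 13.0, -1.0], 0]
49 47 [[-0.0, 0.0, 11.6], [-2.0, 20.0, -1.0], 0]
45 43 [[-0.0, 0.0, 15.6], [-3.0, 26.0, -1.0], 0]
41 39 [[-0.0, 0.0, 19.6], [-5.0, 32.0, -1.0], 0]
37 35 [[-0.0, 0.0, 23.6], [-7.0, 38.0, -1.0], 0]
33 31 [[-0.0, 0.0, 27.6], [-10.0, 44.0, -1.0], 0]
29 27 [[-0.0, 0.0, 31.6], [-13.0, 50.0, -1.0], 0]
25 23 [[-0.0, 0.0, 35.6], [-16.0, 56.0, -1.0], 0]
21 19 [[-0.0, 0.0, 39.6], [-20.0, 61.0, -1.0], 0]
17 15 [[-0.0, 0.0, 43.6], [-24.0, 66.0, -1.0], 0]
13 11 [[-0.0, 0.0, 47.6], [-29.0, 71.0, -1.0], 0]
```

View pics/w9.png

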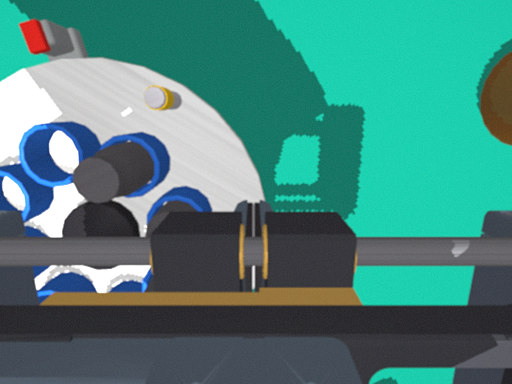

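```bash
python3 - <<'E'
from h import *
d=np.load('w9.npz');K,W=d['K'],d['W']
p=px2z(K,W,155,96,.075)[:2]-CTR;print(p,np.hypot(*p),np.degrees(np.arctan2(p[1],p[0])))
p=px2z(K,W,36,36,.038)[:2]-CTR;print(p,np.hypot(*p),np.degrees(np.arctan2(p[1],p[0])))
E
```

```text
[-0.04022625  0.08333074] 0.09253195688750472 115.76799863436946
[-0.10689456  0.03753483] 0.113293030652036 160.6518464129665
```

Request:
servo_tool --moves '[[[0,0,0],[0,0,0],0],[[0,0,0],[0,0,0],0],[[0,0,4],[0,6,0],0],[[0,0,8],[-1,12,0],0],[[0,0,11],[-2,17,0],0],[[0,0,14],[-3,22,0],0],[[0,0,16],[-4,27,0],0],[[0,0,19],[-5,32,0],0],[[0,0,23],[-7,37,0],0],[[0,0,26],[-9,42,0],0],[[0,0,29],[-11,47,0],0],[[0,0,33],[-13,51,0],0]]'

```text
t: 15.37
tcp_pos: [0.646, 0.1091, 0.126]
ee_rot: [-180.0, 0.1, 25.5]
force: [-2.0, 1.4, 1.3]
width: 0.0002
```

```bash
python3 - <<'E'
from h import *
p=where()
for f in range(26,13,-2):row(f,.127,f-2)
E
```

```text
t 15.3667 phi 28.4 r 0.0937 z 0.126 yaw 25.5 Ftool [-1.2 -2.1 -1.3]
26 24 [[-0.0, 0.1, 1.5], [0.0, 4.0, -1.0], 0]
24 22 [[-0.0, 0.1, 3.5], [0.0, 7.0, -1.0], 0]
22 20 [[-0.0, 0.1, 5.5], [0.0, 10.0, -1.0], 0]
20 18 [[-0.0, 0.1, 7.5], [-0.0, 14.0, -1.0], 0]
18 16 [[-0.0, 0.1, 9.5], [-0.0, 17.0, -1.0], 0]
16 14 [[-0.0, 0.1, 11.5], [-1.0, 20.0, -1.0], 0]
14 12 [[-0.0, 0.1, 13.5], [-1.0, 23.0, -1.0], 0]
```

Pushing at ~2 N; go past half-way then wait for it to drop.

Request:
servo_tool --moves '[[[0,0,2],[0,4,0],0],[[0,0,4],[0,8,0],0],[[0,0,6],[0,12,0],0],[[0,0,8],[0,15,0],0],[[0,0,10],[0,18,0],0],[[0,0,12],[-1,20,0],0],[[0,0,12],[-1,20,0],0],[[0,0,12],[-1,20,0],0],[[0,0,12],[-1,20,0],0],[[0,0,12],[-1,20,0],0],[[0,0,12],[-1,20,0],0],[[0,0,12],[-1,20,0],0]]'

```text
t: 16.37
tcp_pos: [0.6539, 0.0908, 0.1262]
ee_rot: [180.0, 0.0, 13.6]
force: [-0.5, -1.2, -0.3]
width: 0.0005
```

```bash
python3 - <<'E'
from h import *
p=where()
c,K,W=cam('wrist');cv2.imwrite('pics/w10.png',c);np.savez('w10.npz',c=c,K=K,W=W)
for f in range(12,-34,-4):row(f,.127,f-2)
E
```

```text
t 16.3667 phi 16.2 r 0.0942 z 0.1262 yaw 13.6 Ftool [-0.8  1.   0.3]
12 10 [[0.0, -0.0, 3.6], [-0.0, 7.0, -1.0], 0]
8 6 [[0.0, -0.0, 7.6], [-1.0, 14.0, -1.0], 0]
4 2 [[-0.0, -0.0, 11.6], [-1.0, 20.0, -1.0], 0]
0 -2 [[-0.0, -0.0, 15.6], [-3.0, 26.0, -1.0], 0]
-4 -6 [[-0.0, -0.0, 19.6], [-4.0, 33.0, -1.0], 0]
-8 -10 [[-0.0, -0.0, 23.6], [-7.0, 39.0, -1.0], 0]
-12 -14 [[-0.0, -0.0, 27.6], [-9.0, 45.0, -1.0], 0]
-16 -18 [[-0.0, -0.0, 31.6], [-12.0, 51.0, -1.0], 0]
-20 -22 [[-0.0, -0.0, 35.6], [-16.0, 56.0, -1.0], 0]
-24 -26 [[-0.0, -0.0, 39.6], [-20.0, 62.0, -1.0], 0]
-28 -30 [[-0.0, -0.0, 43.6], [-24.0, 67.0, -1.0], 0]
-32 -34 [[-0.0, -0.0, 47.6], [-28.0, 71.0, -1.0], 0]
```

View pics/w10.png

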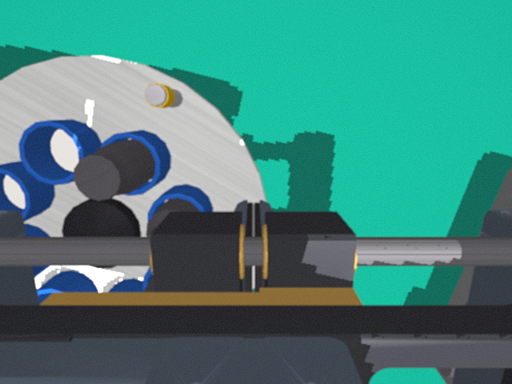

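Request:
servo_tool --moves '[[[0,0,0],[0,0,0],0],[[0,0,0],[0,0,0],0],[[0,0,4],[0,6,0],0],[[0,0,8],[-1,12,0],0],[[0,0,11],[-2,17,0],0],[[0,0,14],[-3,22,0],0],[[0,0,16],[-4,27,0],0],[[0,0,19],[-5,32,0],0],[[0,0,23],[-7,37,0],0],[[0,0,26],[-9,42,0],0],[[0,0,29],[-11,47,0],0],[[0,0,33],[-13,51,0],0]]'

```text
t: 17.42
tcp_pos: [0.653, 0.038, 0.1261]
ee_rot: [-180.0, 0.0, -19.6]
force: [-0.7, 1.7, 0.6]
width: 0.0007
```

```bash
python3 - <<'E'
from h import *
p=where()
for f in range(-18,-32,-2):row(f,.127,f-2)
E
```

```text
t 17.4167 phi -16.5 r 0.0933 z 0.1261 yaw -19.6 Ftool [-1.2 -1.3 -0.6]
-18 -20 [[-0.0, 0.0, 0.4], [1.0, 2.0, -1.0], 0]
-20 -22 [[-0.0, 0.0, 2.4], [1.0, 6.0, -1.0], 0]
-22 -24 [[-0.0, 0.0, 4.4], [1.0, 9.0, -1.0], 0]
-24 -26 [[-0.0, 0.0, 6.4], [1.0, 12.0, -1.0], 0]
-26 -28 [[-0.0, 0.0, 8.4], [0.0, 16.0, -1.0], 0]
-28 -30 [[0.0, 0.0, 10.4], [-0.0, 19.0, -1.0], 0]
-30 -32 [[0.0, 0.0, 12.4], [-1.0, 22.0, -1.0], 0]
```

Request:
servo_tool --moves '[[[0,0,2],[0,4,0],0],[[0,0,4],[0,8,0],0],[[0,0,6],[0,12,0],0],[[0,0,8],[0,15,0],0],[[0,0,10],[0,18,0],0],[[0,0,12],[-1,20,0],0],[[0,0,12],[-1,20,0],0],[[0,0,12],[-1,20,0],0],[[0,0,12],[-1,20,0],0],[[0,0,12],[-1,20,0],0],[[0,0,12],[-1,20,0],0],[[0,0,12],[-1,20,0],0]]'

```text
t: 18.42
tcp_pos: [0.6457, 0.0197, 0.1262]
ee_rot: [-180.0, -0.0, -31.4]
force: [0.1, -0.8, 0.4]
width: 0.0006
```

```bash
python3 - <<'E'
from h import *
p=where()
c,K,W=cam('wrist');cv2.imwrite('pics/w11.png',c);np.savez('w11.npz',c=c,K=K,W=W)
E
```

```text
t 18.4167 phi -28.6 r 0.0937 z 0.1262 yaw -31.4 Ftool [ 0.5  0.6 -0.4]
```

View pics/w11.png

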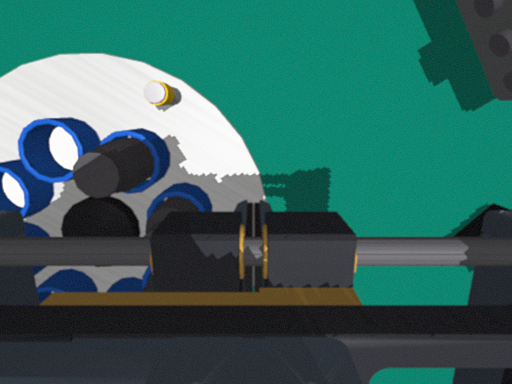

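Request:
servo_tool --moves '[[[0,0,0],[0,0,-20],0],[[0,0,0],[0,0,-45],0],[[0,0,0],[0,0,-80],0],[[0,0,0],[0,0,-110],0],[[0,0,-7],[0,0,-124],0]]'

```text
t: 18.88
tcp_pos: [0.6469, 0.0196, 0.2543]
ee_rot: [-179.9, -0.2, -24.5]
force: [0.7, -0.4, 0.1]
width: 0.0006
```

```bash
python3 - <<'E'
from h import *
where(); print(rel([.591,.0555,.25],72))
E
```

```text
t 18.8833 phi -28.3 r 0.0947 z 0.2543 yaw -24.5 Ftool [ 0.8  0.1 -0.1]
(array([  0.1,  -0.2, -96.5]), array([-66.,  -9.,   4.]))
```

Request:
servo_tool --moves '[[[0,0,-96],[-10,-1,1],0],[[0,0,-96],[-30,-4,3],0],[[0,0,-96],[-66,-9,4],0],[[0,0,-96],[-66,-9,4],0],[[0,0,-96],[-66,-9,4],0],[[0,0,-96],[-66,-9,4],0],[[0,0,-96],[-66,-9,4],0],[[0,0,-96],[-66,-9,4],0],[[0,0,-96],[-66,-9,4],0],[[0,0,-96],[-66,-9,4],0],[[0,0,-96],[-66,-9,4],0],[[0,0,-96],[-66,-9,4],0]]'

```text
t: 19.88
tcp_pos: [0.5893, 0.0551, 0.2462]
ee_rot: [-180.0, 0.0, 61.9]
force: [0.4, 0.1, -0.4]
width: 0.0006
```

Request:
servo_tool --moves '[[[0,0,-7],[0,0,0],55],[[0,0,-10.5],[0,0,0],55],[[0,0,-10.5],[0,0,0],55],[[0,0,-10.5],[0,0,0],55]]'

```text
t: 20.22
tcp_pos: [0.5893, 0.0551, 0.2462]
ee_rot: [180.0, -0.0, 71.9]
force: [-0.0, 0.0, -1.1]
width: 0.0242
```

```bash
python3 - <<'E'
from h import *
s=status.get_state();print(s['t'],s['tcp_pos'],s['ee_rot'],s['width'],s['qd'].round(2))
c,K,W=cam('wrist');np.savez('g1.npz',c=c,K=K,W=W,tcp=s['tcp_pos'],rot=s['ee_rot']);cv2.imwrite('pics/g1.png',cv2.resize(c,(768,576),interpolation=cv2.INTER_CUBIC))
print(w2px(K,W,[.514,.0805,.062]))
E
```

```text
20.2167 [0.58927853 0.055074   0.24619707] [ 1.79998974e+02 -6.85800281e-04  7.18993805e+01] 0.024214128126634125 [-0.03 -0.05  0.   -0.12 -0.01  1.2 ]
[253.69285802  97.09700021]
```

View pics/g1.png

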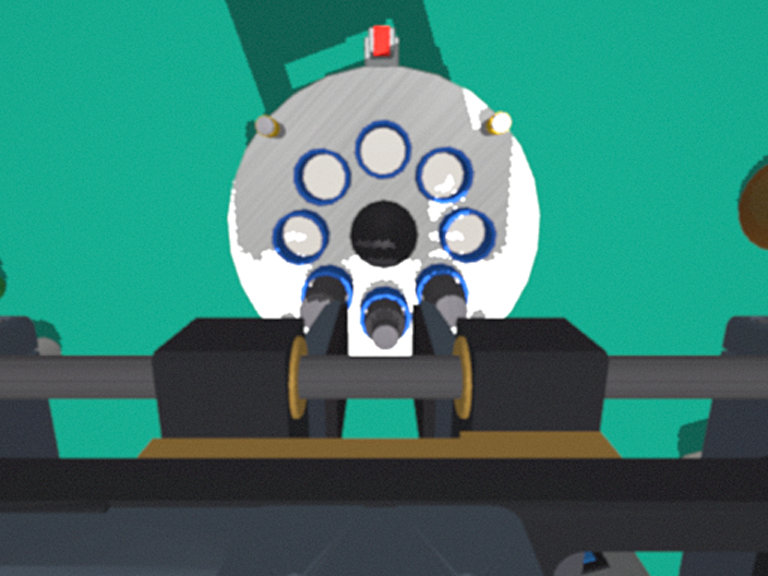

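```bash
python3 - <<'E'
from h import *
d=np.load('g1.npz');c,K,W=d['c'],d['K'],d['W']
h=cv2.cvtColor(c,cv2.COLOR_BGR2HSV);m=((h[...,0]>100)&(h[...,0]<130)&(h[...,1]>120)).astype(np.uint8)
n,l,st,ce=cv2.connectedComponentsWithStats(m)
S=[]
for i in range(1,n):
    if st[i,4]<60: continue
    pts=np.argwhere(l==i)[:,::-1]; hull=cv2.convexHull(pts.astype(np.float32)); e=cv2.fitEllipse(hull)
    p=px2z(K,W,*e[0],.062); print(st[i,4],np.round(e[0],2),np.round(e[1],1),p.round(4))
z=cv2.resize(c[20:230,140:370],None,fx=3.4,fy=2.8,interpolation=cv2.INTER_CUBIC) 
z=cv2.resize(c[60:140,190:320],None,fx=6,fy=6,interpolation=cv2.INTER_CUBIC);cv2.imwrite('pics/g1z.png',z)
print(rel([.525,-.258,.246],72))
E
```

```text
312 [254.92  99.25] [36.6 38.4] [0.5161 0.081  0.062 ]
369 [214.2  117.52] [37.  37.7] [0.5197 0.0419 0.062 ]
387 [296.07 116.53] [37.  37.9] [0.5413 0.111  0.062 ]
456 [311.11 156.42] [35.2 37.7] [0.5797 0.1142 0.062 ]
442 [200.07 157.7 ] [35.3 37. ] [0.5493 0.0175 0.062 ]
292 [217.68 195.48] [33. 38.] [0.588  0.0207 0.062 ]
294 [293.97 193.6 ] [32.9 36.3] [0.6086 0.0895 0.062 ]
336 [256.7  209.15] [35.1 35.5] [0.6123 0.0515 0.062 ]
(array([ 0. , -0. , -0.1]), array([-318.,   36.,    0.]))
```

View pics/g1z.png

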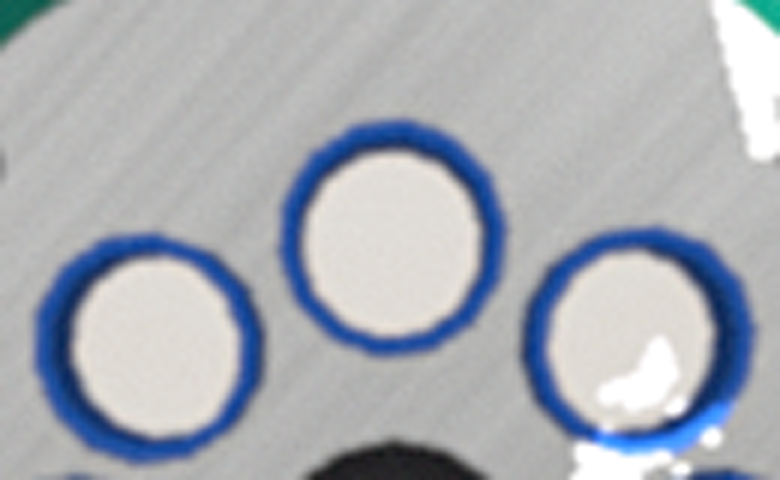

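Request:
servo_tool --moves '[[[0,0,0],[-40,4,-2],55],[[0,0,0],[-80,8,-2],55],[[0,0,0],[-120,12,-2],55],[[0,0,0],[-160,16,-2],55],[[0,0,0],[-200,21,-2],55],[[0,0,0],[-240,25,-2],55],[[0,0,0],[-280,29,-2],55],[[0,0,0],[-310,32,-2],55],[[0,0,0],[-321,33,-2],55],[[0,0,0],[-321,33,-2],55],[[0,0,0],[-321,33,-2],55]]'

```text
t: 21.18
tcp_pos: [0.5216, -0.2603, 0.2481]
ee_rot: [-180.0, -0.0, 71.9]
force: [-0.3, 0.7, 0.9]
width: 0.055
```

```bash
cat >> h.py <<'E'
def snapn(tag,box=None):
    s=status.get_state();print(s['t'],s['tcp_pos'].round(4),s['ee_rot'].round(2),s['width'].round(4),s['qd'].round(2).tolist())
    c,K,W=cam('wrist');np.savez(tag+'.npz',c=c,K=K,W=W,tcp=s['tcp_pos'],rot=s['ee_rot']);cv2.imwrite(f'pics/{tag}.png',cv2.resize(c,(768,576),interpolation=cv2.INTER_CUBIC))
    return c,K,W,s
E
python3 - <<'E'
from h import *
snapn('n1')
E
```

```text
Traceback (most recent call last):
  File "h.py", line 32, in snapn
    s=status.get_state();print(s['t'],s['tcp_pos'].round(4),s['ee_rot'].round(2),s['width'].round(4),s['qd'].round(2).tolist())
                                                                                 ^^^^^^^^^^^^^^^^
AttributeError: 'float' object has no attribute 'round'
```

```bash
sed -i "s/s\['width'\].round(4)/round(s['width'],4)/" h.py
python3 - <<'E'
from h import *
snapn('n1')
E
```

```text
21.1833 [ 0.5216 -0.2603  0.2481] [-1.7998e+02 -1.0000e-02  7.1900e+01] 0.055 [1.72, -0.22, 0.4, 0.09, 0.06, -0.12]
```

View pics/n1.png

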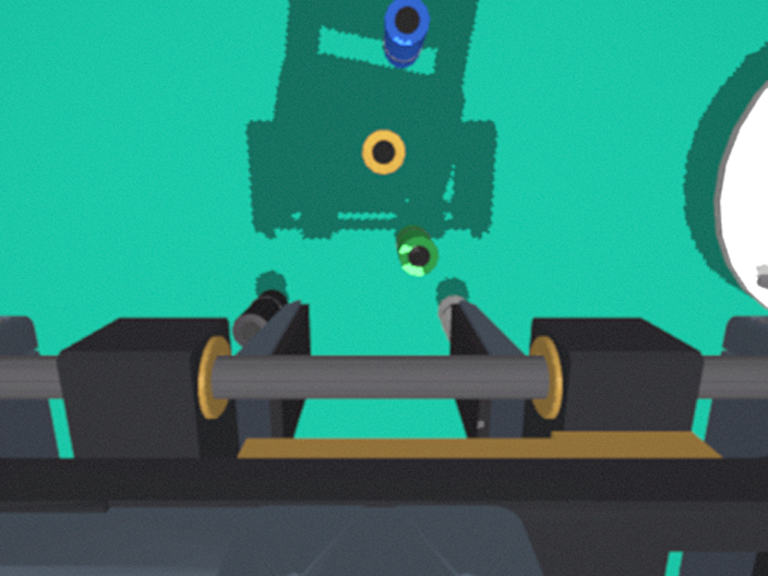

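```bash
cat >> h.py <<'E'
def brass(c):
    h=cv2.cvtColor(c,cv2.COLOR_BGR2HSV);m=((h[...,0]>10)&(h[...,0]<30)&(h[...,1]>100)&(h[...,2]>120)).astype(np.uint8);m[200:]=0
    n,l,st,ce=cv2.connectedComponentsWithStats(m);i=1+np.argmax(st[1:,4])
    e=cv2.fitEllipse(cv2.convexHull(np.argwhere(l==i)[:,::-1].astype(np.float32)));print('brass',st[i,4],np.round(e[0],2),np.round(e[1],1));return e[0]
E
python3 - <<'E'
from h import *
d=np.load('n1.npz');c,K,W=d['c'],d['K'],d['W']
e=brass(c);p=px2z(K,W,*e,.064);print(p,'rel tcp',p-d['tcp'])
M=R.from_euler('xyz',d['rot'],degrees=True);print('tool',M.inv().apply(p-d['tcp'])*1000)
g=np.load('g1.npz');pg=px2z(g['K'],g['W'],254.92,99.25,.062)
M2=R.from_euler('xyz',g['rot'],degrees=True);print('cup tool',M2.inv().apply(pg-g['tcp'])*1000,'disp',pg-p)
print(rel([p[0],p[1],.106],71.9))
E
```

```text
brass 477 [255.32 100.91] [28.2 29.1]
[ 0.44974857 -0.23444985  0.064     ] rel tcp [-0.07182954  0.0258291  -0.18405613]
tool [  2.20104599 -76.24905515 184.07749141]
cup tool [  1.85121713 -77.6523112  184.19570092] disp [ 0.06629944  0.31541007 -0.002     ]
(array([-0. , -0. ,  0.1]), array([  2., -76., 142.]))
```

Request:
servo_tool --moves '[[[0,0,0],[1,-38,0],55],[[0,0,0],[2,-76,0],55],[[0,0,0],[2,-76,30],55],[[0,0,0],[2,-76,65],55],[[0,0,0],[2,-76,100],55],[[0,0,0],[2,-76,125],55],[[0,0,0],[2,-76,140],55],[[0,0,0],[2,-76,142],55],[[0,0,0],[2,-76,142],55]]'

```text
t: 21.98
tcp_pos: [0.45, -0.2339, 0.1057]
ee_rot: [-179.9, -0.0, 72.1]
force: [0.2, 0.3, 0.6]
width: 0.055
```

```bash
python3 - <<'E'
from h import *
where()
c,K,W=cam('side');cv2.imwrite('pics/s12.png',cv2.resize(c[200:300,170:320],None,fx=5,fy=5,interpolation=cv2.INTER_CUBIC))
E
```

```text
t 21.9833 phi -110.8 r 0.3192 z 0.1057 yaw 72.1 Ftool [ 0.3  0.1 -0.6]
```

View pics/s12.png

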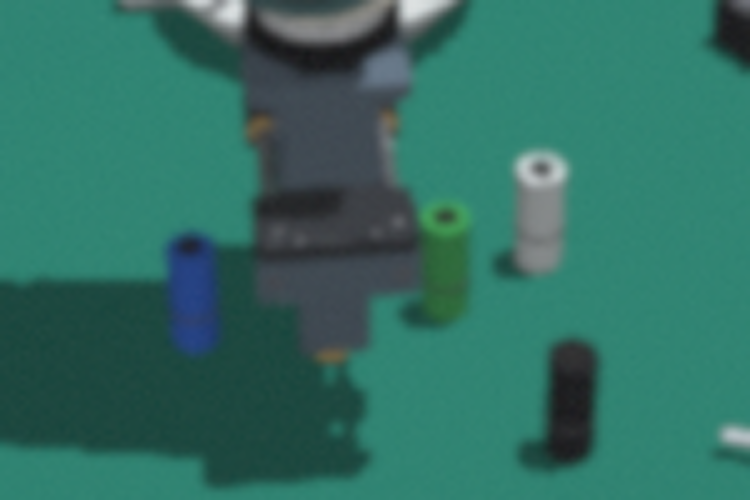

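Gripper straddles the brass nozzle, its foot (330,357) just visible below the front finger; green and blue are clear. Close, to centre it, then open and re-look to learn the camera offset in the jaw direction.

Request:
servo_tool --moves '[[[0,0,0],[0,0,0],20],[[0,0,0],[0,0,0],20],[[0,0,0],[0,0,0],20],[[0,0,0],[0,0,0],20],[[0,0,0],[0,0,0],20],[[0,0,0],[0,0,0],20],[[0,0,0],[0,0,0],20]]'

```text
t: 22.62
tcp_pos: [0.4502, -0.2353, 0.1065]
ee_rot: [180.0, 0.0, 72.0]
force: [-0.2, 1.0, 8.2]
width: 0.0235
```

```bash
python3 - <<'E'
from h import *
where();print(status.get_state()['tcp_pos'],status.get_state()['width'])
E
```

```text
t 22.6167 phi -110.7 r 0.3205 z 0.1065 yaw 72.0 Ftool [ 0.8 -0.5 -8.2]
[ 0.45021412 -0.23528286  0.10654936] 0.023519097036921958
```

Request:
servo_tool --moves '[[[0,0,0],[0,0,0],55],[[0,0,0],[0,0,0],55],[[0,0,0],[0,0,0],55],[[0,0,0],[0,0,0],55],[[0,0,0],[0,0,-30],55],[[0,0,0],[0,0,-70],55],[[0,0,0],[0,0,-110],55],[[0,0,0],[0,20,-142],55],[[0,0,0],[0,50,-142],55],[[0,0,0],[-2,76,-142],55],[[0,0,0],[-2,76,-142],55],[[0,0,0],[-2,76,-142],55]]'

```text
t: 23.62
tcp_pos: [0.5222, -0.2606, 0.248]
ee_rot: [-180.0, -0.0, 72.0]
force: [-1.9, 0.9, -0.5]
width: 0.055
```

```bash
python3 - <<'E'
from h import *
c,K,W,s=snapn('n2')
e=brass(c);p=px2z(K,W,*e,.064);print(p)
M=R.from_euler('xyz',s['ee_rot'],degrees=True);print('tool',M.inv().apply(p-s['tcp_pos'])*1000,'rel grasp tcp',M.inv().apply(p-[.45021,-.23528,.1065])*1000)
E
```

```text
23.6167 [ 0.5222 -0.2606  0.248 ] [-179.99   -0.     72.04] 0.055 [-0.22, -0.89, 2.62, -0.05, 0.08, -0.19]
brass 479 [255.45 100.08] [28.2 29.2]
[ 0.44965513 -0.23467884  0.064     ]
tool [  2.31469522 -76.94906047 183.99176114] rel grasp tcp [ 0.40005365 -0.70699047 42.50011047]
```

View pics/n2.png

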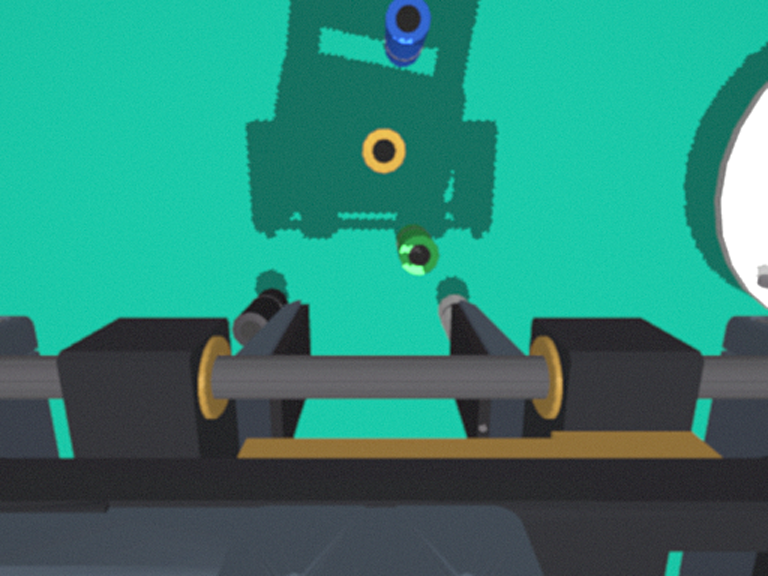

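```bash
python3 - <<'E'
from h import *
d=np.load('g1.npz');c,K,W=d['c'],d['K'],d['W']
g=c.astype(int)
m=((g.min(2)>150)).astype(np.uint8)
n,l,st,ce=cv2.connectedComponentsWithStats(m[75:125,230:280]);print(st,ce)
# rim: contour of blue, subpixel via outer edge: blueness = B-R
b=(g[...,0]-g[...,2]).astype(np.float32); 
big=cv2.resize(b[70:130,225:285],None,fx=8,fy=8,interpolation=cv2.INTER_CUBIC)
mb=(big>60).astype(np.uint8)
cs,h=cv2.findContours(mb,cv2.RETR_CCOMP,cv2.CHAIN_APPROX_NONE)
for q,hh in zip(cs,h[0]):
    if len(q)>300:
        e=cv2.fitEllipse(q);u=(e[0][0]+.5)/8-.5+225;v=(e[0][1]+.5)/8-.5+70
        print(len(q),hh[3],u,v,np.array(e[1])/8, px2z(K,W,u,v,.062),px2z(K,W,u,v,.040))
E
```

```text
[[   0    5   50   45  659]
 [   0    0   50   50 1135]
 [  11   10   29   31  706]] [[24.3414264  26.61608498]
 [24.39295154 22.80088106]
 [24.82011331 25.25637394]]
472 -1 226.03933572769165 116.4532470703125 [12.51076698 24.31544495] [0.52204567 0.05215346 0.062     ] [0.52173711 0.05025189 0.04      ]
466 -1 283.1275520324707 116.2988166809082 [10.98003197 23.89196777] [0.53757413 0.10020785 0.062     ] [0.53850091 0.10212919 0.04      ]
870 -1 254.9525089263916 99.17614555358887 [37.09401321 38.72187042] [0.51599785 0.08100633 0.062     ] [0.51520816 0.08140012 0.04      ]
728 2 254.87106895446777 99.79593849182129 [31.3031559  32.51348114] [0.51647088 0.0807781  0.062     ] [0.51571882 0.08115372 0.04      ]
```

Request:
servo_tool --moves '[[[0,0,0],[1,-38,0],50],[[0,0,0],[2,-76,0],50],[[0,0,0],[2,-76,30],50],[[0,0,0],[2,-76,65],50],[[0,0,0],[2,-76,100],50],[[0,0,0],[2,-76,125],50],[[0,0,0],[2,-76,138],50],[[0,0,0],[2,-76,141],50],[[0,0,0],[2,-76,141],50],[[0,0,0],[2,-76,141],20],[[0,0,0],[2,-76,141],20],[[0,0,0],[2,-76,141],20]]'

```text
t: 24.67
tcp_pos: [0.4504, -0.2354, 0.1083]
ee_rot: [179.9, 0.0, 72.0]
force: [-0.1, 0.6, -0.6]
width: 0.0331
```

Request:
servo_tool --moves '[[[0,0,0],[0,0,0],20],[[0,0,0],[0,0,0],20],[[0,0,0],[0,0,0],20],[[0,0,0],[0,0,0],20],[[0,0,0],[0,0,0],20]]'

```text
t: 25.08
tcp_pos: [0.4504, -0.2353, 0.1079]
ee_rot: [179.9, 0.0, 72.0]
force: [-0.6, 0.3, 9.2]
width: 0.0239
```

```bash
python3 - <<'E'
from h import *
where();s=status.get_state();print(s['tcp_pos'],s['width'],s['ee_rot'],s['force'])
t=s['tcp_pos']+[.0664,.3157,0]; t[2]=.19;print(t,rel(t,71.9))
E
```

```text
t 25.0833 phi -110.7 r 0.3204 z 0.1079 yaw 72.0 Ftool [ 0.1 -0.7 -9.2]
[ 0.45040227 -0.23531289  0.10789861] 0.023869751220984968 [1.79944280e+02 8.78415225e-03 7.20282118e+01] [-0.60623246  0.34113194  9.23169843]
[0.51680227 0.08038711 0.19      ] (array([0.1, 0. , 0.1]), array([321., -34., -82.]))
```

Request:
servo_tool --moves '[[[0,0,0],[0,0,-20],20],[[0,0,0],[0,0,-50],20],[[0,0,0],[0,0,-85],20],[[0,0,0],[20,-2,-102],20],[[0,0,0],[55,-6,-102],20],[[0,0,0],[95,-10,-102],20],[[0,0,0],[135,-14,-102],20],[[0,0,0],[175,-18,-102],20],[[0,0,0],[215,-23,-102],20],[[0,0,0],[255,-27,-102],20],[[0,0,0],[290,-31,-102],20],[[0,0,0],[310,-33,-102],20]]'

```text
t: 26.08
tcp_pos: [0.5145, 0.0731, 0.2095]
ee_rot: [180.0, -0.0, 72.1]
force: [0.0, -1.0, -1.1]
width: 0.0234
```

```bash
python3 - <<'E'
from h import *
where();s=status.get_state();print(s['tcp_pos'],s['width'],s['ee_rot'],s['force'])
print(rel([.5168,.0804,.172],71.9))
E
```

```text
t 26.0833 phi 170.1 r 0.0498 z 0.2095 yaw 72.1 Ftool [-0.9  0.3  1.1]
[0.51447747 0.07305327 0.2094849 ] 0.02338472255735048 [ 1.79969717e+02 -2.58433800e-02  7.21278643e+01] [ 0.02443458 -0.98879635 -1.07420826]
(array([ 0. , -0. ,  0.2]), array([ 8., -0., 37.]))
```

Request:
servo_tool --moves '[[[0,0,0],[4,0,0],20],[[0,0,0],[8,0,0],20],[[0,0,0],[8,0,10],20],[[0,0,0],[8,0,22],20],[[0,0,0],[8,0,32],20],[[0,0,0],[8,0,32],20],[[0,0,0],[8,0,32],20]]'

```text
t: 26.67
tcp_pos: [0.5161, 0.0768, 0.1761]
ee_rot: [-179.9, 0.1, 72.0]
force: [-0.8, -0.4, -0.8]
width: 0.0234
```

```bash
python3 - <<'E'
from h import *
c,K,W,s=snapn('p1')
print(rel([.5168,.0804,.148],71.9))
c,K,W=cam('side');cv2.imwrite('pics/sp1.png',cv2.resize(c[140:240,170:300],None,fx=6,fy=6,interpolation=cv2.INTER_CUBIC))
E
```

```text
26.6667 [0.5161 0.0768 0.1761] [-1.7988e+02  5.0000e-02  7.1970e+01] 0.0234 [0.21, -1.21, -0.73, 0.08, 0.52, 0.08]
(array([-0.1,  0. ,  0.1]), array([ 3., -1., 29.]))
```

View pics/p1.png

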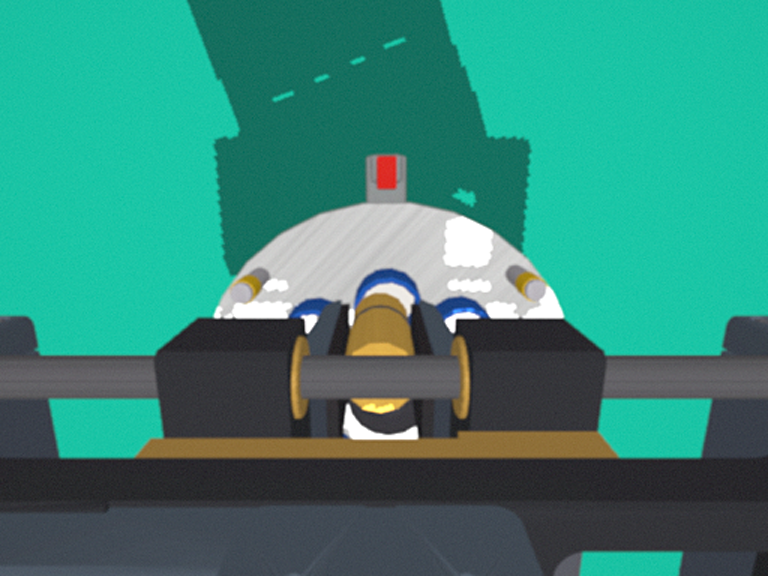

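View pics/sp1.png

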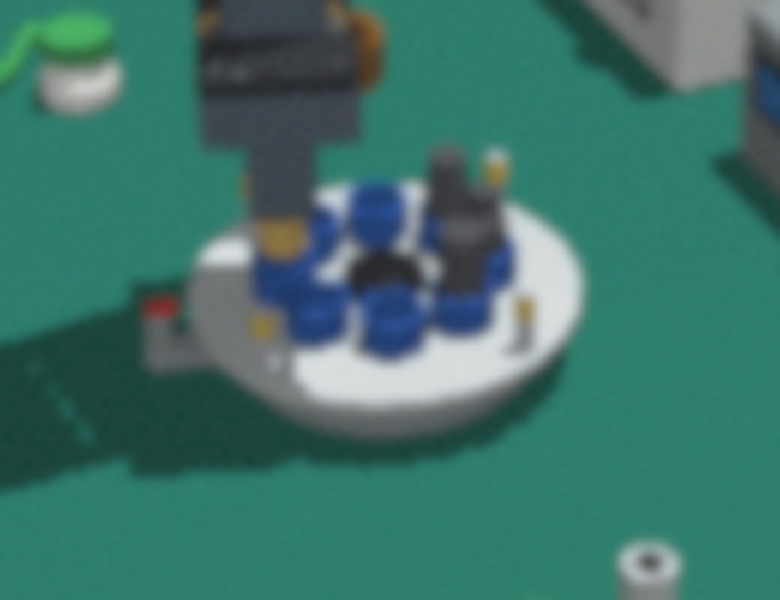

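Request:
servo_tool --moves '[[[0,0,0],[3,-1,2],20],[[0,0,0],[3,-1,3],20],[[0,0,0],[3,-1,3],20],[[0,0,0],[3,-1,3],20]]'

```text
t: 27.1
tcp_pos: [0.5167, 0.0808, 0.1743]
ee_rot: [180.0, -0.0, 72.0]
force: [-0.3, 0.5, -1.1]
width: 0.0232
```

```bash
python3 - <<'E'
from h import *
c,K,W,s=snapn('p2');print(s['force'])
print(rel([.5168,.0804,.148],71.9))
cv2.imwrite('pics/p2z.png',cv2.resize(c[160:240,200:315],None,fx=6,fy=6,interpolation=cv2.INTER_CUBIC))
E
```

```text
27.1 [0.5167 0.0808 0.1743] [179.99  -0.    72.04] 0.0232 [-0.04, -0.16, -0.03, 0.04, 0.01, 0.01]
[-0.27806557  0.45298557 -1.1067396 ]
(array([ 0. , -0. ,  0.1]), array([-0.,  0., 26.]))
```

View pics/p2z.png

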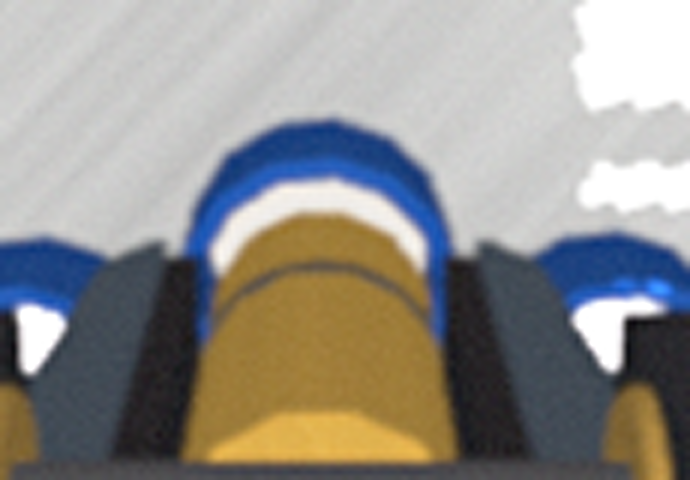

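Request:
servo_tool --moves '[[[0,0,0],[0,0,2],20],[[0,0,0],[0,0,4],20],[[0,0,0],[0,0,5],20],[[0,0,0],[0,0,6],20],[[0,0,0],[0,0,6],20]]'

```text
t: 27.57
tcp_pos: [0.5166, 0.0807, 0.1679]
ee_rot: [-180.0, 0.0, 72.0]
force: [1.1, -0.3, -0.5]
width: 0.0234
```

Request:
servo_tool --moves '[[[0,0,0],[0,0,1],20],[[0,0,0],[0,0,2],20],[[0,0,0],[0,0,3],20],[[0,0,0],[0,0,4],20],[[0,0,0],[0,0,4],20]]'

```text
t: 27.98
tcp_pos: [0.5166, 0.0807, 0.164]
ee_rot: [-180.0, 0.0, 72.0]
force: [-0.5, -0.1, -0.9]
width: 0.0233
```

Foot ~56 mm, inside the cup without force. Continue down gently.

Request:
servo_tool --moves '[[[0,0,0],[0,0,1.5],20],[[0,0,0],[0,0,3],20],[[0,0,0],[0,0,4.5],20],[[0,0,0],[0,0,6],20],[[0,0,0],[0,0,7.5],20],[[0,0,0],[0,0,9],20],[[0,0,0],[0,0,10],20],[[0,0,0],[0,0,10],20]]'

```text
t: 28.65
tcp_pos: [0.5166, 0.0807, 0.154]
ee_rot: [-180.0, 0.0, 72.0]
force: [0.2, -0.6, -0.9]
width: 0.0238
```

Request:
servo_tool --moves '[[[0,0,0],[0,0,1],20],[[0,0,0],[0,0,2],20],[[0,0,0],[0,0,3],20],[[0,0,0],[0,0,4],20],[[0,0,0],[0,0,4.5],20],[[0,0,0],[0,0,4.5],20]]'

```text
t: 29.15
tcp_pos: [0.5166, 0.0807, 0.1496]
ee_rot: [-180.0, 0.0, 72.0]
force: [0.5, -0.6, -1.0]
width: 0.0236
```

Request:
servo_tool --moves '[[[0,0,0],[0,0,0.5],20],[[0,0,0],[0,0,1],20],[[0,0,0],[0,0,1],20]]'

```text
t: 29.4
tcp_pos: [0.5167, 0.0807, 0.1486]
ee_rot: [-180.0, 0.0, 72.0]
force: [0.1, -0.7, -0.7]
width: 0.0234
```

Request:
servo_tool --moves '[[[0,0,0],[0,0,0.4],20],[[0,0,0],[0,0,0.8],20],[[0,0,0],[0,0,0.8],20]]'

```text
t: 29.65
tcp_pos: [0.5168, 0.0807, 0.1479]
ee_rot: [180.0, -0.0, 72.0]
force: [-1.0, -0.1, -0.3]
width: 0.0234
```

Request:
servo_tool --moves '[[[0,0,0],[0,0,0.4],20],[[0,0,0],[0,0,0.7],20],[[0,0,0],[0,0,0.7],20]]'

```text
t: 29.9
tcp_pos: [0.517, 0.0808, 0.1478]
ee_rot: [180.0, -0.0, 72.0]
force: [-3.2, 0.6, 11.7]
width: 0.0236
```

Request:
servo_tool --moves '[[[0,0,0],[0,0,-0.5],20],[[0,0,0],[0,0,-0.6],20]]'

```text
t: 30.07
tcp_pos: [0.5168, 0.0807, 0.1479]
ee_rot: [180.0, -0.0, 72.0]
force: [0.0, 0.5, 0.7]
width: 0.0239
```

Just resting on the floor now. Open and lift.

Request:
servo_tool --moves '[[[0,0,0],[0,0,0],27],[[0,0,0],[0,0,0],32],[[0,0,0],[0,0,0],42],[[0,0,0],[0,0,0],45],[[0,0,0],[0,0,0],45],[[0,0,0],[0,0,0],45]]'

```text
t: 30.57
tcp_pos: [0.5167, 0.0807, 0.1477]
ee_rot: [-180.0, 0.0, 72.0]
force: [-0.4, 0.8, -0.7]
width: 0.0452
```

```bash
python3 - <<'E'
from h import *
c,K,W,s=snapn('r1');print(s['force'])
cv2.imwrite('pics/r1z.png',cv2.resize(c[160:300,180:335],None,fx=4.5,fy=4.2,interpolation=cv2.INTER_CUBIC))
E
```

```text
30.5667 [0.5167 0.0807 0.1477] [-180.      0.     72.03] 0.0452 [-0.03, 0.03, 0.02, -0.1, -0.01, 0.03]
[-0.42009442  0.79229839 -0.66327216]
```

View pics/r1z.png

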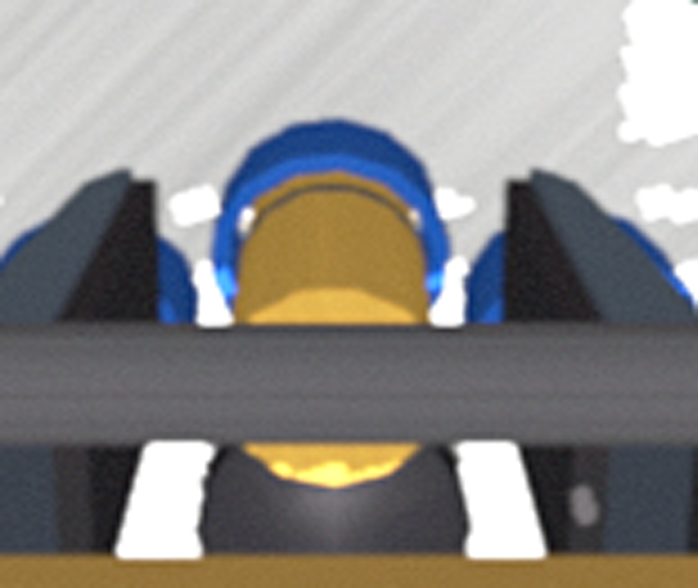

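Request:
servo_tool --moves '[[[0,0,0],[0,0,-10],45],[[0,0,0],[0,0,-30],45],[[0,0,0],[0,0,-60],45],[[0,0,0],[0,0,-95],45],[[0,0,0],[0,0,-130],45],[[0,0,0],[0,30,-140],45],[[0,0,0],[0,60,-140],45],[[0,0,0],[-2,76,-140],45],[[0,0,0],[-2,76,-140],45],[[0,0,0],[-2,76,-140],45],[[0,0,0],[-2,76,-140],45]]'

```text
t: 31.53
tcp_pos: [0.5876, 0.0555, 0.2878]
ee_rot: [-180.0, 0.0, 72.0]
force: [-0.9, -0.3, -0.4]
width: 0.0449
```

```bash
python3 - <<'E'
from h import *
c,K,W,s=snapn('r2');print(s['force'])
e=brass(c);print('nozzle top at z=.104',px2z(K,W,*e,.104))
g=c.astype(int);b=(g[...,0]-g[...,2]).astype(np.float32)
h=cv2.cvtColor(c,cv2.COLOR_BGR2HSV);m=((h[...,0]>100)&(h[...,0]<130)&(h[...,1]>120)).astype(np.uint8)
n,l,st,ce=cv2.connectedComponentsWithStats(m)
for i in range(1,n):
    if st[i,4]>60:
        el=cv2.fitEllipse(cv2.convexHull(np.argwhere(l==i)[:,::-1].astype(np.float32)));print(st[i,4],np.round(el[0],1),np.round(el[1],1),px2z(K,W,*el[0],.062).round(4))
c2,K,W=cam('side');cv2.imwrite('pics/sr2.png',cv2.resize(c2[140:240,170:300],None,fx=6,fy=6,interpolation=cv2.INTER_CUBIC))
E
```

```text
31.5333 [0.5876 0.0555 0.2878] [-1.7996e+02  1.0000e-02  7.2030e+01] 0.0449 [0.39, -0.16, 0.53, 0.06, -0.21, 0.02]
[-0.89046098 -0.26128561 -0.38814291]
brass 617 [512.09 136.23] [53.2 66.4]
nozzle top at z=.104 [0.61552507 0.29085862 0.104     ]
99 [254.9 103. ] [30.9 32.9] [0.5161 0.0808 0.062 ]
243 [219.6 118.7] [31.9 32.2] [0.5197 0.0418 0.062 ]
263 [290.9 118.1] [32.2 32.5] [0.5415 0.1112 0.062 ]
287 [206.8 153.8] [31.1 31.5] [0.5495 0.0172 0.062 ]
287 [303.9 152.8] [30.9 32. ] [0.5797 0.1142 0.062 ]
220 [222.3 187. ] [28.7 32.4] [0.5882 0.0207 0.062 ]
238 [289. 186.] [29.1 31.7] [0.6093 0.0893 0.062 ]
235 [255.7 199.8] [28.5 31.9] [0.613  0.0505 0.062 ]
```

View pics/r2.png

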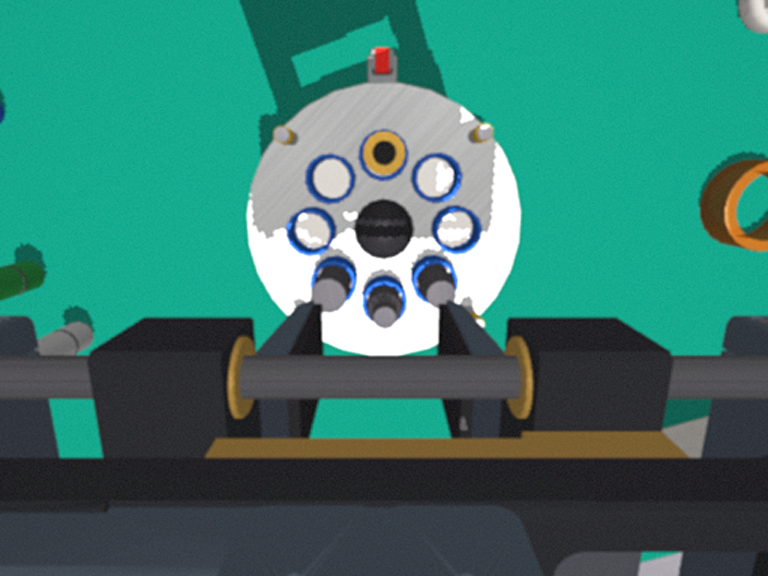

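View pics/sr2.png

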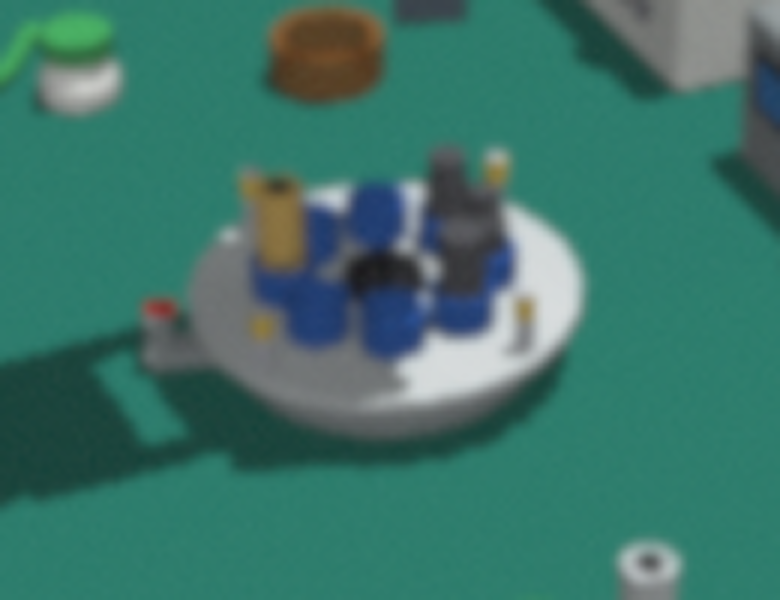

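```bash
python3 - <<'E'
from h import *
d=np.load('r2.npz');c=d['c'].copy();c[:,300:]=0
e=brass(c);p=px2z(d['K'],d['W'],*e,.104);print(p, 'cup est .516 .081')
print(ticket.job_done(), status.get_state()['t'])
E
```

```text
brass 414 [255.62 101.41] [27.1 27.9]
[0.5160651  0.08123543 0.104     ] cup est .516 .081
the job is handed in; nothing more can be done
the job is handed in; nothing more can be done
```

I carried out all the steps and handed the job in. The last state before hand-in read 31.5 s; the interface gave no verdict. None of my checks failed.

- **End stop:** The turret started on click four. With closed fingertips on the post outside cup 6, I pushed it anticlockwise to the end stop and held about 10 N there for over 0.4 s. In the next picture it had sprung back to click zero.
- **Clicks:** I pushed the same post clockwise past half-way three times and waited each time for the turret to drop. Pictures showed it at rest on clicks one, two and three. The pushes themselves read about 1–2.5 N.
- **Nozzle:** I gripped the brass nozzle once to learn the camera's sideways offset (0.4 mm), then picked it up and lowered it into cup 3. Nothing resisted until the floor, at the height I had predicted, where it read about 12 N. I eased that off to about zero before opening the fingers.
- **Last checks:**
  - The cups were where they had been at click three.
  - The nozzle top measured (0.5161, 0.0812) against the cup centre at (0.5160, 0.0810), about 0.3 mm apart, and the nozzle looked upright from the side.
  - The gripper was clear of everything, and nothing else on the bench looked disturbed in the pictures I viewed. I did not measure the other objects' positions again.

**Measurements that disagreed:** early estimates of the turret's centre from the top and wrist cameras differed by about 5 mm. I placed the nozzle by wrist-camera views of it and the cup from the same relative position, so that error largely cancelled.

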